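# Sort washed closures into the carousel and start it

## Task

Sort every closure lying on the drying mat into the carousel through its funnel chute: blue caps into the blue compartment, yellow caps into the yellow, black stoppers into the black, each time turning the turntable by its pegs until the peg of that colour stands at the green pointer. When all are in, turn the red peg exactly to the green pointer so that the chute is closed, then press the green start button fully down and let it come up again. Do not press the button while the red peg is away from the pointer, and leave the beaker, the glass dish and the crucible round about alone.

Things in the scene. Friction and masses are not known exactly. Their poses are not given: they have to be found in the camera images.
- carousel_axis (a point): Point on the turntable's vertical axis, at height 85 mm. The carousel stand round it is a grey disc of radius 132 mm, 10 mm high, fixed to the worktop. Over the middle of the turntable lies a fixed flat clear hood, a disc of radius 83 mm with its top at height 77 mm (nut in its middle: 87 mm). Beware of the burette that hangs on the right at x 0.51, y -0.10 m, from height 0.27 m up.
- index_point (a point): Index mark of the fixed stand: the point where the axis of a rim peg stands when that peg is at the green pointer (108 mm from the turntable's axis, at height 85 mm). The pointer itself is a low green block, 22 mm high, on the stand's edge just outside the turntable, on the same radius, on the side towards the robot.
- chute_mouth (a point): Centre of the top opening of the white funnel-shaped chute, fixed on the hood on the pointer's side, 47 mm from the turntable's axis. Its mouth is at height 106 mm, inner diameter 66 mm (outer 74), narrowing to 44 mm; a closure let go over it falls into the compartment below.
- peg_blue (a point): Blue upright round peg on the rim of the white turntable, diameter 14 mm, from height 18 mm to 100 mm; the point is on its axis at height 85 mm. Seen from above it stands 90 degrees clockwise of the yellow one. The turntable (radius 120 mm) turns freely both ways without end, with light friction (0.3 N at a peg), and stays where left. In line with the blue compartment. 18 mm of free space between peg and hood.
- peg_yellow (a point): Yellow upright round peg on the rim of the white turntable, diameter 14 mm, from height 18 mm to 100 mm; the point is on its axis at height 85 mm. Seen from above it stands 90 degrees clockwise of the black one. The turntable (radius 120 mm) turns freely both ways without end, with light friction (0.3 N at a peg), and stays where left. In line with the yellow compartment. 18 mm of free space between peg and hood.
- peg_black (a point): Black upright round peg on the rim of the white turntable, diameter 14 mm, from height 18 mm to 100 mm; the point is on its axis at height 85 mm. Seen from above it stands 90 degrees clockwise of the red one. The turntable (radius 120 mm) turns freely both ways without end, with light friction (0.3 N at a peg), and stays where left. In line with the black compartment. 18 mm of free space between peg and hood.
- peg_red (a point): Red upright round peg on the rim of the white turntable, diameter 14 mm, from height 18 mm to 100 mm; the point is on its axis at height 85 mm. Seen from above it stands 90 degrees clockwise of the blue one. The turntable (radius 120 mm) turns freely both ways without end, with light friction (0.3 N at a peg), and stays where left. In line with the solid red plug, which closes the chute when this peg is at the pointer.
- bin_blue (a point): Centre of the floor of the blue compartment of the turntable (a quarter of a round drum, 52 mm deep, inner radius 76 mm; blue disc on its floor), 47 mm from the axis, at height 18 mm; it turns with the turntable. Reached only through the chute, being under the hood.
- bin_yellow (a point): Centre of the floor of the yellow compartment of the turntable (a quarter of a round drum, 52 mm deep, inner radius 76 mm; yellow disc on its floor), 47 mm from the axis, at height 18 mm; it turns with the turntable. Reached only through the chute, being under the hood.
- bin_black (a point): Centre of the floor of the black compartment of the turntable (a quarter of a round drum, 52 mm deep, inner radius 76 mm; black disc on its floor), 47 mm from the axis, at height 18 mm; it turns with the turntable. Reached only through the chute, being under the hood.
- blue_cap_1_centre (a point): Blue ribbed screw cap, 29 mm in diameter, 18 mm high, standing flat; the point is its centre, half-way up; its z axis is the closure's own axis. It stands on the grey drying mat (3 mm thick), about 60 mm from its neighbours between centres. It may be absent.
- blue_cap_2_centre (a point): Blue ribbed screw cap, 29 mm in diameter, 18 mm high, standing flat; the point is its centre, half-way up; its z axis is the closure's own axis. It stands on the grey drying mat (3 mm thick), about 60 mm from its neighbours between centres. It may be absent.
- yellow_cap_1_centre (a point): Yellow ribbed screw cap, 29 mm in diameter, 18 mm high, standing flat; the point is its centre, half-way up; its z axis is the closure's own axis. It stands on the grey drying mat (3 mm thick), about 60 mm from its neighbours between centres. It may be absent.
- yellow_cap_2_centre (a point): Yellow ribbed screw cap, 29 mm in diameter, 18 mm high, standing flat; the point is its centre, half-way up; its z axis is the closure's own axis. It stands on the grey drying mat (3 mm thick), about 60 mm from its neighbours between centres. It may be absent.
- stopper_1_centre (a point): Black rubber stopper, 28 mm in diameter and 22 mm high, slightly tapered; the point is its centre, half-way up; its z axis is the closure's own axis. It stands on the grey drying mat (3 mm thick), about 60 mm from its neighbours between centres. It may be absent.
- stopper_2_centre (a point): Black rubber stopper, 28 mm in diameter and 22 mm high, slightly tapered; the point is its centre, half-way up; its z axis is the closure's own axis. It stands on the grey drying mat (3 mm thick), about 60 mm from its neighbours between centres. It may be absent.
- start_button_top (a point): Top centre of the round green push button (32 mm in diameter) on its small fixed housing. It is pressed straight down; spring return.
- start_button (a joint): Travel of the green button in m: 0 released, 0.006 fully down (about 5 N).
- pink_beaker: Small glass beaker with pink contents, 59 mm wide, 70 mm high; origin under its centre. Not to be disturbed.
- glass_dish: Flat covered glass dish, 68 mm wide, 14 mm high; origin under its centre. Not to be disturbed.
- porcelain_crucible: White porcelain crucible with its lid on, 45 mm wide, 50 mm high; origin under its centre. Not to be disturbed.
Things that resemble listed ones, but are neither listed nor needed, are in the scene too. Leave any brown or turquoise look-alike of the part that bears stopper_1_centre alone. What is shaped like the part that bears blue_cap_1_centre but pink is not meant.

How it is judged (in metres and radians):
On the way, in this order (a step that is already met when the one before it is completed fails the run):
1. every closure that is present lies in the compartment of its colour (horizontal distance between each of blue_cap_1_centre, blue_cap_2_centre and bin_blue below 0.041 m and height (world z) of each of blue_cap_1_centre, blue_cap_2_centre, yellow_cap_1_centre, yellow_cap_2_centre, stopper_1_centre, stopper_2_centre below 0.075 m and horizontal distance between each of yellow_cap_1_centre, yellow_cap_2_centre and bin_yellow below 0.041 m and horizontal distance between each of stopper_1_centre, stopper_2_centre and bin_black below 0.041 m), for 0.2 s.
2. the red peg stands at the pointer (horizontal distance between peg_red and index_point below 0.012 m), for 0.3 s.
3. the start button is pressed fully down with the red peg at the pointer (value of joint start_button above 0.0048 m and horizontal distance between peg_red and index_point below 0.012 m), for 0.05 s.
At the end, for the whole second after the job is handed in: Every closure present lies in the compartment of its colour (centre within 41 mm of the compartment's centre and lower than 75 mm), the red peg stands within 12 mm of the index point, and the button is up again (under 1.5 mm) (all of step 1 and horizontal distance between peg_red and index_point below 0.012 m and value of joint start_button below 0.0015 m); the robot touches nothing.
It fails at once if the start button is pressed while the red peg is away from the pointer (value of joint start_button above 0.003 m and horizontal distance between peg_red and index_point above 0.016 m).
It fails at once if the beaker, the glass dish or the crucible is moved by more than 30 mm or tipped (distance of any of pink_beaker, glass_dish, porcelain_crucible from where it was at the start of the episode above 0.03 m or angle between any of pink_beaker, glass_dish, porcelain_crucible's own z axis and vertical above 0.5 rad).
Of blue_cap_1, blue_cap_2, yellow_cap_1, yellow_cap_2, stopper_1, stopper_2 only 4 to 5 are there at a start; the rules pass over those that are not, and their reading is None.
At some moment in a run one of blue_cap_1, blue_cap_2, yellow_cap_1, yellow_cap_2, stopper_1, stopper_2 may be knocked a few centimetres aside while the robot is not near it.
Once in a run the grip may slacken for a moment while it holds something.
It also fails if it takes over 210 s, if anything falls off the work surface, if the arm or the gripper's body presses on something with over 40 N, if the wrist force passes 120 N, or if a joint passes its speed limit or range.

## Robot

A 6-joint arm with a two-finger parallel gripper is mounted at the origin on a cart in front of the work surface, level with it; the furniture and walls round the work are solid. World frame = base frame: x ahead of the robot, y to its left, z up, the work surface at z = 0. Lengths are in mm, angles in rad, forces in N, time in s.
With the tool pointing down it reaches from about 275 to 775 mm from the base axis. Payload 14.6 kg.
Tool frame: the origin (TCP) lies midway between the tips of the shut fingers; the grasp point (between the pads) lies 19 mm behind it; z points along the fingers, y is the direction in which the jaws open and shut (so a half turn about z gives the same grasp; the last joint's range is limited). The gripper opens to 85 mm and grips with 20 to 120 N. Pads are 22 mm wide; open, the fingers measure 114 mm over their backs; the gripper's body (76 mm by 85 mm) begins 54 mm behind the grasp point. The pads swing forward as they close: fully open they stand 13 mm farther back than shut.
Start: joints at [-1.378, 0.263, -0.048, 1.259, 0, 1.415], TCP at [178.93, -493.571, 194.078] pointing down, gripper open.
Joint ranges: [-2.65, 2.65], [-0.89, 1.7], [-1.18, 1.37], [-2.13, 2.11], [-1.35, 1.29], [-3.14, 3.14]. Speed limits (rad/s): [1.89, 1.89, 2.57, 2.79, 3.14, 3.14].

## Interface

Orientations are given as a rotation vector (axis times angle).
In Python, from rig import get_state, capture, camera_info, sign_off gives the robot as it stands. The module is installed in compiled form; this text tells all that it offers.
- The arm moves only by the tool send_rows, never from a script. Its arguments are lists of equal length, an entry for each row: "jaw": the closure in counts, from 0 (fully open) to 255 (shut); "offset": the shift along the tool's x, y, z in m, a list of three; "turn": the turn, a rotation vector about the tool's x, y, z in degrees, a list of three. A call has 1 to 20 rows; each row shifts and turns the commanded pose from where the row before left it, along the tool's axes as they then stand; what a row does not reach is not made up. A row lasts 1/10 s, in which the tool goes at most 50 mm and 8.59 degrees, less where a joint would pass 70% of its speed; a pose out of reach is approached as far as the arm can. A call is refused whole if a number of a shift passes 0.05 or a number of a turn 8.59, either way. A call with a gripper value outside its range is refused whole. The fingers move at their own pace and stop on an object; the grip force is fixed at half the most. Time passes only in rows, so rows that do not move let the fingers close. It gives the time, the measured TCP pose, the force and the opening at its end, in the units of the state.
- get_state(): the state, without advancing time (a new reading comes with each control period).
- capture(name): name is "side" or "top" or "wrist"; returns the picture (400x640x3 uint8, blue, green, red); there is no depth.
- camera_info(name): a dict with "fx", "fy", "cx", "cy" (pixels), "k1" (the pictures are not rectified: a ray, as slopes to the right and down, at radius r is drawn at 1 + k1 r^2 times it, then the intrinsics apply), "R" (3x3) and "t" (3): a world point X has camera coordinates R X + t; the wrist camera has in their place "T_tool_cam" (4x4, takes a point from camera to tool coordinates, whose origin is the TCP and whose axes are the flange's). Camera axes: x right, y down, z forward; pixel columns grow to the right and rows downward; lengths in mm; the calibration is good to about 2 mm. A picture is of the moment at which its call begins: read the wrist's pose just before it. camera_info takes no time and is no camera call.
- sign_off(): hands the job in, once; it reports no verdict.
The state is a dict: "time_s": time; "joints": joint angles; "joint_vel": joint speeds; "tau": joint torques, N m; "tool_pos": TCP position; "orientation": TCP orientation; "force": force on the tool from outside, world axes, zero at the start; "moment": the same for the moment, N m; "width": finger opening in mm.
Only numpy, scipy, OpenCV 4.12 (cv2) and the standard library are available. Lean on these libraries where they do the work, as an engineer would, in place of code of your own. Each camera call takes 0.05 s, during which the arm holds its last target.

## Working session

There is one attempt and no reset: what is moved stays moved. The work goes in short steps, Python scripts to look and compute and a tool call to move; the robot and the scene stay as the last step left them, time stands still between calls to the robot, and variables do not carry over. Pictures are saved under pics/ and viewed, and the job is handed in when it is done.

Besides the shell and the picture viewer there is one more tool, called after "Request:" by a JSON object that holds its "method" and its "body". send_rows: Moves the arm, as the interface text tells. Its arguments: {"type":"object","properties":{"jaw":{"type":"array","items":{"type":"number"}},"offset":{"type":"array","items":{"type":"array","items":{"type":"number"}}},"turn":{"type":"array","items":{"type":"array","items":{"type":"number"}}}},"required":["jaw","offset","turn"]}

```bash
ls; mkdir -p pics
python3 - <<'E'
from rig import *
import cv2
s=get_state();print(s)
for n in ["side","top","wrist"]:
    im=capture(n);cv2.imwrite(f"pics/{n}0.png",im);print(n,camera_info(n))
E
```

```text
pics
{'time_s': 0.0, 'joints': array([-1.37829797e+00,  2.63537870e-01, -4.89473026e-02,  1.25941104e+00,
       -8.18009631e-06,  1.41548943e+00]), 'joint_vel': array([-0.00027577, -0.00028842,  0.00048533, -0.00076526,  0.00045349,
       -0.00080186]), 'tau': array([-3.02295106e-03, -6.37607002e+01,  3.84575093e+01,  1.33689880e-02,
       -7.18308311e-04,  1.39469014e-05]), 'tool_pos': array([ 178.86486654, -493.24612789,  193.61357504]), 'orientation': array([-3.09312508e+00, -5.43391426e-01,  4.49571350e-05]), 'force': array([0.58936479, 0.15398757, 0.0087075 ]), 'moment': array([-0.01028167,  0.02671433, -0.00982817]), 'width': 85.50976466373577}
side {'fx': 453.30419415878225, 'fy': 453.30419415878225, 'cx': 315.07703295849575, 'cy': 197.40768425598353, 'k1': -0.11303440242702822, 'R': array([[-0.97131465, -0.23687631, -0.02091582],
       [-0.11082887,  0.52875899, -0.84150514],
       [ 0.21039206, -0.81504819, -0.53984408]]), 't': array([ 552.75978332,   58.36604039, 1236.33095174])}
top {'fx': 449.90673053855994, 'fy': 449.90673053855994, 'cx': 311.78644869096223, 'cy': 194.03273924478918, 'k1': 0.011452439106957564, 'R': array([[-0.02944936, -0.99931521,  0.02240181],
       [-0.98219527,  0.02477026, -0.18622268],
       [ 0.18554026, -0.02748709, -0.98225214]]), 't': array([ 112.78684378,  554.08753261, 1335.9238397 ])}
wrist {'fx': 349.8825851670853, 'fy': 349.8825851670853, 'cx': 322.7809817319749, 'cy': 204.43798697606175, 'k1': 0.005925049831985588, 'T_tool_cam': array([[ 2.53840908e-04, -9.55690816e-01, -2.94372213e-01,
         7.38091654e+01],
       [ 9.99999723e-01,  3.67229847e-05,  7.43089899e-04,
         7.32925426e-01],
       [-6.99353966e-04, -2.94372320e-01,  9.55690561e-01,
        -1.79849837e+02],
       [ 0.00000000e+00,  0.00000000e+00,  0.00000000e+00,
         1.00000000e+00]])}
```

View pics/top0.png

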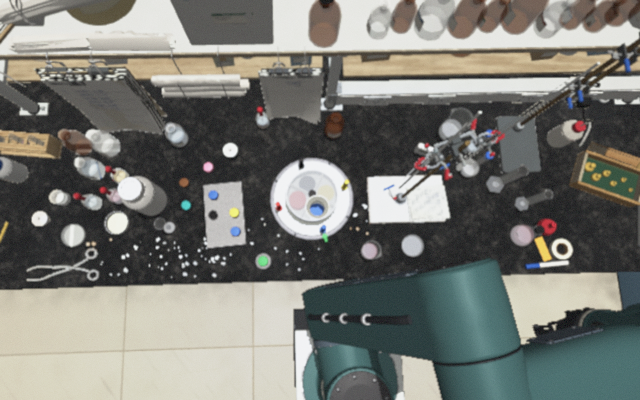

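View pics/side0.png

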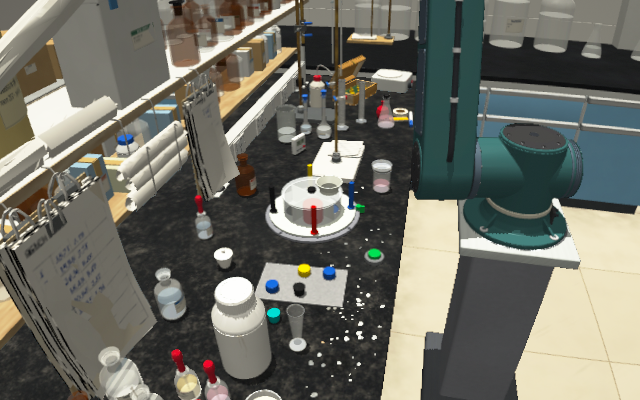

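View pics/wrist0.png

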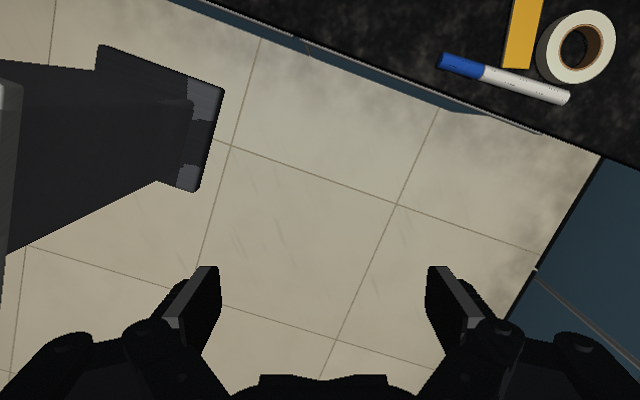

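```bash
cat > h.py <<'E'
import numpy as np, cv2
from rig import *
from scipy.spatial.transform import Rotation as Rot
def cam(n,state=None):
    c=camera_info(n)
    K=np.array([[c['fx'],0,c['cx']],[0,c['fy'],c['cy']],[0,0,1.]]);d=np.array([c['k1'],0,0,0.])
    if n=='wrist':
        s=state or get_state()
        T=np.eye(4);T[:3,:3]=Rot.from_rotvec(s['orientation']).as_matrix();T[:3,3]=s['tool_pos']
        W=T@c['T_tool_cam']; return K,d,W[:3,:3],W[:3,3]
    R=np.array(c['R']);t=np.array(c['t']);return K,d,R.T,-R.T@t
def rays(C,uv):
    K,d,Rw,o=C
    p=cv2.undistortPoints(np.array(uv,float).reshape(-1,1,2),K,d).reshape(-1,2)
    v=np.c_[p,np.ones(len(p))]@Rw.T
    return o,v/np.linalg.norm(v,axis=1)[:,None]
def onz(C,uv,z):
    o,v=rays(C,uv);return o+v*((z-o[2])/v[:,2])[:,None]
def proj(C,X):
    K,d,Rw,o=C
    X=np.array(X,float).reshape(-1,3)
    return cv2.projectPoints(X,cv2.Rodrigues(Rw.T)[0],-Rw.T@o,K,d)[0].reshape(-1,2)
def tri(C1,u1,C2,u2):
    o1,v1=rays(C1,[u1]);o2,v2=rays(C2,[u2]);v1=v1[0];v2=v2[0]
    s=np.linalg.lstsq(np.c_[v1,-v2],o2-o1,rcond=None)[0]
    a=o1+s[0]*v1;b=o2+s[1]*v2
    return (a+b)/2,np.linalg.norm(a-b)
def blobs(im,col,amin=8):
    h=cv2.cvtColor(im,cv2.COLOR_BGR2HSV)
    R={'blue':((105,130,70),(125,255,255)),'yellow':((22,150,120),(34,255,255)),'red':((0,160,90),(6,255,255)),'green':((50,120,80),(78,255,255)),'black':((0,0,0),(180,255,45)),'turq':((80,150,80),(97,255,255))}[col]
    m=cv2.inRange(h,R[0],R[1])
    if col=='red': m|=cv2.inRange(h,(174,160,90),(180,255,255))
    n,l,st,ce=cv2.connectedComponentsWithStats(m)
    return [(np.round(ce[i],1).tolist(),st[i].tolist()) for i in range(1,n) if st[i][4]>=amin]
E
python3 - <<'E'
from h import *
for n in['top','side']:
    im=cv2.imread(f'pics/{n}0.png')
    for c in['blue','yellow','red','green']:
        print(n,c,[(b[0],b[1]) for b in blobs(im,c)])
t=cv2.imread('pics/top0.png');cv2.imwrite('pics/tc.png',cv2.resize(t[130:290,160:360],None,fx=4,fy=4,interpolation=2)[:600])
t=cv2.imread('pics/side0.png');cv2.imwrite('pics/sc.png',cv2.resize(t[160:320,230:430],None,fx=4,fy=4,interpolation=2)[:600])
E
```

```text
top blue [([626.8, 64.3], [624, 58, 6, 14, 60]), ([579.9, 95.8], [577, 90, 7, 12, 51]), ([569.4, 102.5], [567, 98, 6, 10, 36]), ([488.9, 130.1], [487, 129, 5, 3, 10]), ([487.9, 155.6], [486, 152, 7, 8, 27]), ([448.1, 164.1], [447, 163, 3, 3, 8]), ([212.9, 194.9], [209, 191, 9, 8, 49]), ([317.5, 207.1], [311, 204, 12, 9, 46]), ([322.9, 229.1], [321, 227, 4, 5, 14]), ([235.1, 231.0], [232, 228, 8, 7, 43]), ([531.5, 265.5], [525, 263, 14, 6, 69])]
top yellow []
top red [([259.5, 109.2], [257, 107, 6, 6, 24]), ([473.6, 123.8], [471, 120, 6, 8, 24]), ([578.8, 126.3], [574, 121, 12, 11, 71]), ([501.1, 136.7], [499, 135, 5, 4, 12]), ([419.9, 163.8], [416, 157, 10, 13, 35]), ([108.0, 169.0], [106, 167, 5, 5, 21]), ([446.2, 174.6], [445, 170, 4, 10, 30]), ([102.7, 189.7], [100, 187, 7, 6, 31]), ([76.8, 195.6], [75, 193, 5, 6, 20]), ([548.0, 225.8], [538, 219, 19, 16, 180])]
top green [([325.4, 239.4], [324, 238, 4, 4, 13]), ([261.2, 261.5], [259, 258, 8, 7, 19])]
side blue [([307.3, 22.7], [304, 22, 8, 3, 18]), ([308.2, 34.4], [305, 33, 8, 4, 22]), ([326.9, 83.0], [326, 81, 3, 5, 10]), ([323.
[... 223 characters left out ...]
54]), ([350.9, 194.7], [348, 181, 7, 28, 132]), ([328.8, 272.5], [323, 266, 12, 14, 141]), ([271.6, 286.0], [266, 280, 13, 13, 140])]
side yellow [([351.4, 90.7], [349, 87, 6, 7, 26]), ([357.6, 88.5], [357, 86, 2, 6, 8]), ([400.3, 118.0], [394, 117, 14, 3, 41]), ([309.3, 168.7], [307, 164, 5, 12, 34]), ([303.5, 269.4], [298, 264, 12, 13, 127])]
side red [([316.8, 77.5], [313, 75, 8, 6, 37]), ([379.0, 108.8], [376, 101, 7, 15, 45]), ([198.5, 202.3], [194, 195, 9, 18, 89]), ([313.4, 219.9], [311, 206, 7, 29, 133]), ([177.9, 358.9], [171, 349, 14, 23, 174]), ([209.4, 369.7], [203, 360, 13, 23, 194])]
side green [([359.8, 207.5], [355, 204, 10, 9, 59]), ([374.1, 253.2], [368, 248, 13, 11, 117])]
```

View pics/tc.png

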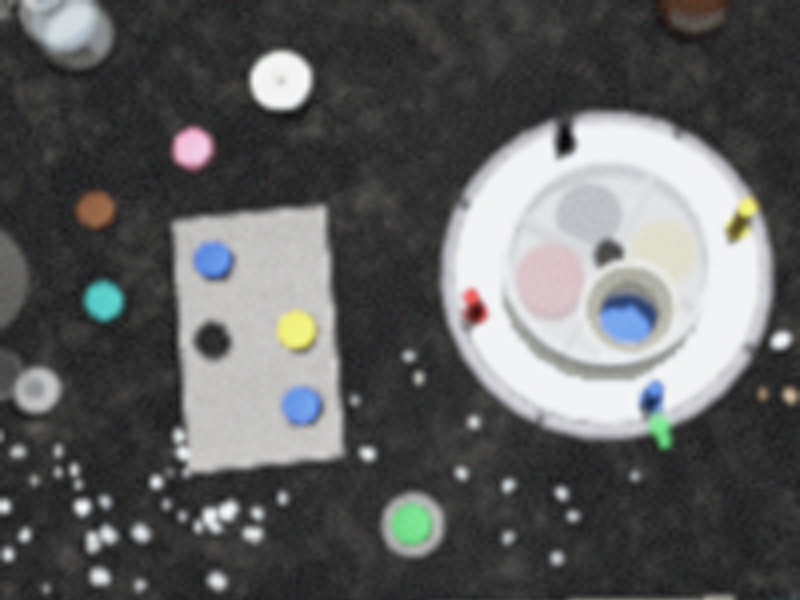

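View pics/sc.png

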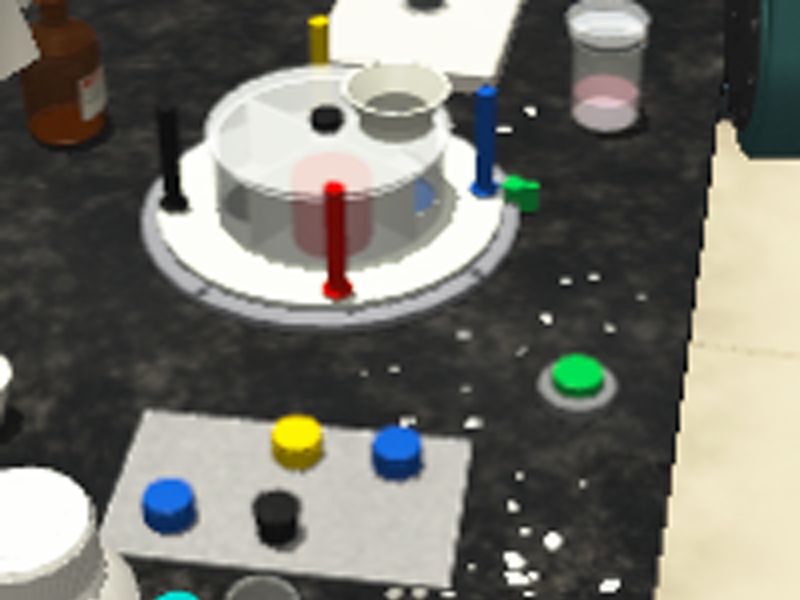

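Run:
```python
from h import *
T=cam('top');S=cam('side')
f=lambda u,v,ox,oy:((u+.5)/4-.5+ox,(v+.5)/4-.5+oy)
tc=lambda u,v:f(u,v,160,130); sc=lambda u,v:f(u,v,230,160)
np.set_printoptions(precision=1,suppress=True)
P={'b1':((213,258),(168,492)),'b2':((302,403),(398,441)),'y':((297,328),(297,430)),'k':((212,340),(278,504)),
'btn':((411,523),(578,368)),'pegB':((653,386),(486,91)),'pegR':((470,296),(335,188)),'pegK':((564,127),(168,112)),'pegY':((748,206),(319,21)),'mouth':((630,305),(398,92)),'nut':((609,250),(327,113)),'ptr':((660,428),(519,184))}
for k,(a,b) in P.items():
    p,e=tri(T,tc(*a),S,sc(*b));z={'b1':21,'b2':21,'y':21,'k':25}.get(k)
    zz=z or {'p':100,'m':106,'n':87,'b':p[2]}[k[0]]
    print(k,p,'err %.1f'%e,'onz',zz,onz(T,[tc(*a)],zz)[0],onz(S,[sc(*b)],zz)[0])
```

```text
b1 [569.9 406.3  22.1] err 0.1 onz 21 [570.1 406.5  21. ] [570.5 405.2  21. ]
b2 [453.6 336.7  22.1] err 1.2 onz 21 [454.4 336.9  21. ] [453.3 335.5  21. ]
y [512.6 340.7  22.7] err 0.3 onz 21 [513.  340.9  21. ] [513.  338.8  21. ]
k [505.2 405.8  25.8] err 1.3 onz 25 [504.7 405.8  25. ] [506.2 404.9  25. ]
btn [359.9 253.4  25.5] err 0.2 onz 25.47604133688344 [360.  253.4  25.5] [359.8 253.4  25.5]
pegB [450.5  69.3 101.8] err 0.8 onz 100 [451.1  69.3 100. ] [450.5  66.4 100. ]
pegR [521.7 202.2 100.4] err 0.6 onz 100 [521.4 202.2 100. ] [522.1 201.6 100. ]
pegK [652.5 130.2  95.7] err 5.7 onz 100 [648.5 129.6 100. ] [653.1 136.3 100. ]
pegY [584.9  -6.3 100. ] err 1.1 onz 100 [584.3  -6.4 100. ] [585.5  -6.5 100. ]
mouth [509.3  84.1 102.8] err 3.7 onz 106 [510.7  84.5 106. ] [506.2  89.6 106. ]
nut [554.6  98.1  88.8] err 2.0 onz 87 [555.9  98.2  87. ] [554.3  95.4  87. ]
ptr [426.8  61.1  24.4] err 0.7 onz 100 [420.2  65.2 100. ] [411.  173.6 100. ]
```

Request:
{"method": "send_rows", "body": {"jaw": [120,120,120,120,120,120,120,120,120,120,120,120,120,120,120,120,120,120,120,120], "offset": [[0,0,-0.003],[0,0,-0.003],[0,0,-0.003],[0,0,-0.003],[0,0,-0.003],[0,0,-0.003],[0,0,-0.003],[0,0,-0.003],[0,0,-0.003],[0,0,-0.003],[0,0,-0.003],[0,0,-0.003],[0,0,-0.003],[0,0,-0.003],[0,0,-0.003],[0,0,-0.003],[0,0,-0.003],[0,0,-0.003],[0,0,-0.003],[0,0,-0.003]], "turn": [[0,0,-8.5],[0,0,-8.5],[0,0,-8.5],[0,0,-8.5],[0,0,-8.5],[0,0,-8.5],[0,0,-8.5],[0,0,-8.5],[0,0,-8.5],[0,0,-8.5],[0,0,-8.5],[0,0,-8.5],[0,0,-8.5],[0,0,-8.5],[0,0,-8.5],[0,0,-8.5],[0,0,-8.5],[0,0,-8.5],[0,0,-8.5],[0,0,-8.5]]}}

```text
time_s: 2.15
tool_pos: [178.9, -493.4, 254.0]
orientation: [0.281, -3.129, -0.001]
force: [0.1, 0.3, -0.6]
width: 44.9
```

```bash
cat >> h.py <<'E'
def plan(*targets,step=45):
    """print tool-frame moves to successive world targets (mm), constant orientation"""
    s=get_state();R=Rot.from_rotvec(s['orientation']).as_matrix();p=s['tool_pos']
    print('at',np.round(p,1),'yaw %.1f'%np.degrees(np.arctan2(R[1,0],R[0,0])),'tilt',np.round(R[:2,2],4),'w %.1f'%s['width'],'t',round(s['time_s'],2))
    for t in targets:
        d=R.T@(np.array(t,float)-p);n=int(np.ceil(np.abs(d).max()/step))
        n=max(n,int(np.ceil(np.linalg.norm(d)/(step+4))))
        print('->',t,'tool delta mm',np.round(d,1),'n',n,'per row m',np.round(d/n/1000,4).tolist());p=np.array(t,float)
E
python3 -c "
from h import *
plan((490,370,255))"
```

```text
at [ 178.9 -493.4  254. ] yaw -169.7 tilt [-0.0001  0.0005] w 44.9 t 2.15
-> (490, 370, 255) tool delta mm [-4.601e+02  7.941e+02 -6.000e-01] n 19 per row m [-0.0242, 0.0418, -0.0]
```

Request:
{"method": "send_rows", "body": {"jaw": [120,120,120,120,120,120,120,120,120,120,120,120,120,120,120,120,120,120,120,120], "offset": [[-0.024,0.042,0],[-0.024,0.042,0],[-0.024,0.042,0],[-0.024,0.042,0],[-0.024,0.042,0],[-0.024,0.042,0],[-0.024,0.042,0],[-0.024,0.042,0],[-0.024,0.042,0],[-0.024,0.042,0],[-0.024,0.042,0],[-0.024,0.042,0],[-0.024,0.042,0],[-0.024,0.042,0],[-0.024,0.042,0],[-0.024,0.042,0],[-0.024,0.042,0],[-0.024,0.042,0],[-0.024,0.042,0],[0,0,0]], "turn": [[0,0,0],[0,0,0],[0,0,0],[0,0,0],[0,0,0],[0,0,0],[0,0,0],[0,0,0],[0,0,0],[0,0,0],[0,0,0],[0,0,0],[0,0,0],[0,0,0],[0,0,0],[0,0,0],[0,0,0],[0,0,0],[0,0,0],[0,0,0]]}}

```text
time_s: 4.15
tool_pos: [487.3, 361.3, 251.7]
orientation: [0.277, -3.127, 0.0]
force: [-0.3, -1.6, 0.0]
width: 45.2
```

Run:
```python
from h import *
s=get_state()
im=capture('wrist');cv2.imwrite('pics/w1.png',im);t=capture('top');cv2.imwrite('pics/t1.png',t);print(s['joints'].round(2))
```

```text
[0.5  0.41 0.32 1.49 0.   0.33]
```

View pics/w1.png

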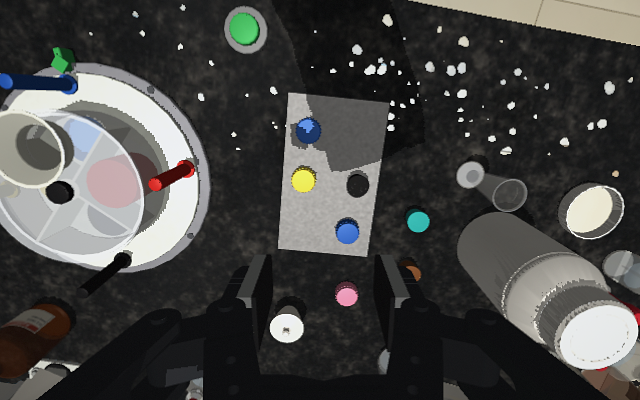

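View pics/t1.png

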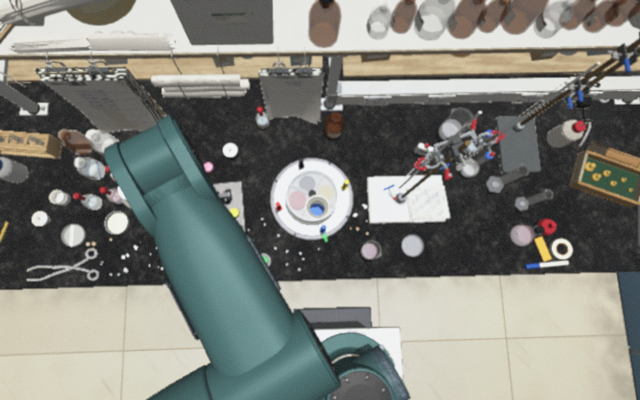

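```bash
cat >> h.py <<'E'
def seg(im,uv,r=14,kind='c'):
    """centroid of colour blob of the thing around uv by hue/sat flood"""
    x,y=map(int,uv);h=cv2.cvtColor(im,cv2.COLOR_BGR2HSV)
    return h[y,x]
E
python3 - <<'E'
from h import *
im=cv2.imread('pics/w1.png');C=cam('wrist')
for c,z in(('blue',21),('yellow',21),('red',100),('green',27),('black',25),('turq',22)):
    for b in blobs(im,c,60):
        if 200<b[0][0]<470 and b[0][1]<260: print(c,b,onz(C,[b[0]],z)[0].round(1))
# pegs: tops/bases
for n,uv,z in [('ptr',(62,52),22),('redtop',(154,184),100),('redbase',(188,169),18),('bluebase',(70,87),18),('btn',(244,28),26),('blacktop',(84,292),100),('blackbase',(124,260),18),('nut',(60,192),87)]:
    print(n,onz(C,[uv],z)[0].round(1))
cv2.imwrite('pics/w1c.png',cv2.resize(im[80:280,230:430],None,fx=3,fy=3,interpolation=2))
cv2.imwrite('pics/w1d.png',cv2.resize(im[20:300,0:220],None,fx=2.1,fy=2.1,interpolation=2))
E
```

```text
blue ([307.8, 130.5], [296, 117, 25, 27, 496]) [451.  332.6  21. ]
blue ([347.0, 232.3], [336, 221, 23, 23, 395]) [566.9 401.7  21. ]
yellow ([303.0, 180.4], [292, 169, 24, 23, 420]) [510.3 336.4  21. ]
green ([243.7, 28.2], [230, 13, 29, 32, 722]) [358.1 249.4  27. ]
black ([329.7, 202.6], [0, 0, 640, 400, 154106]) [531.  372.9  25. ]
black ([357.3, 185.0], [347, 174, 22, 23, 385]) [503.6 401.5  25. ]
turq ([418.0, 221.6], [407, 212, 23, 21, 372]) [537.  485.9  22. ]
ptr [415.2  57.6  22. ]
redtop [520.4 195.  100. ]
redbase [521.3 198.   18. ]
bluebase [450.7  62.   18. ]
btn [357.7 249.5  26. ]
blacktop [654.  125.4 100. ]
blackbase [656.6 123.6  18. ]
nut [549.9  95.3  87. ]
```

View pics/w1c.png

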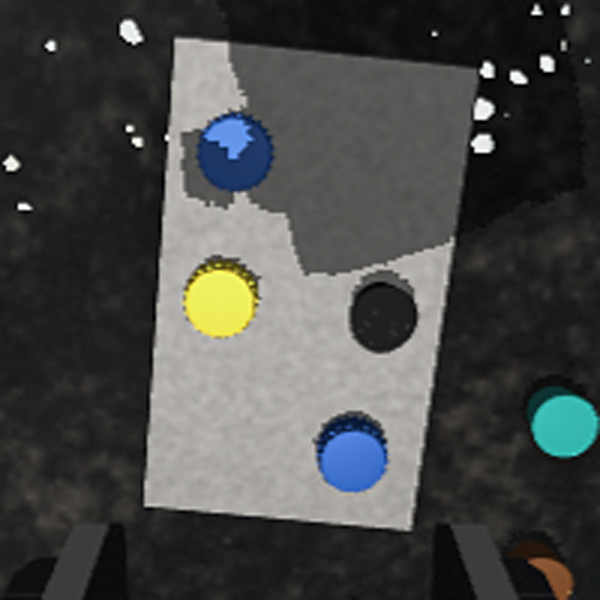

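View pics/w1d.png

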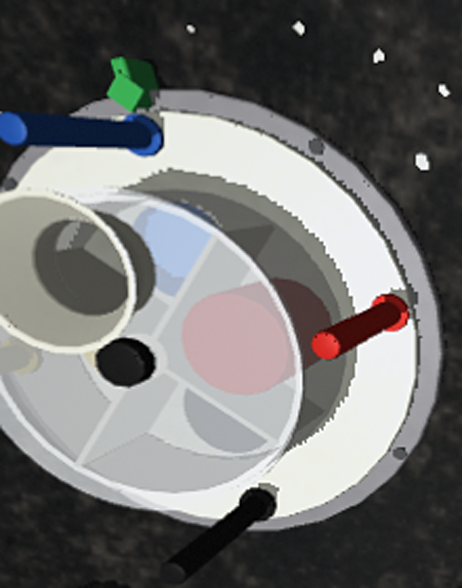

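```bash
python3 -c "
from h import *
plan((452.5,335,90))"
```

```text
at [486.4 357.8 253.1] yaw -170.0 tilt [-0.0014 -0.0009] w 45.1 t 4.25
-> (452.5, 335, 90) tool delta mm [ 37.1 -16.5 163.1] n 4 per row m [0.0093, -0.0041, 0.0408]
```

Request:
{"method": "send_rows", "body": {"jaw": [120,120,120,120,120,120], "offset": [[0.009,-0.004,0.04],[0.009,-0.004,0.04],[0.009,-0.004,0.04],[0.009,-0.004,0.04],[0,0,0],[0,0,0]], "turn": [[0,0,0],[0,0,0],[0,0,0],[0,0,0],[0,0,0],[0,0,0]]}}

```text
time_s: 4.85
tool_pos: [454.2, 334.7, 95.7]
orientation: [-0.27, 3.129, 0.0]
force: [0.6, 0.4, 0.6]
width: 45.2
```

```bash
cat > look.py <<'E'
from h import *
import sys
n=sys.argv[1]
s=get_state();im=capture('wrist');cv2.imwrite(f'pics/{n}.png',im);C=cam('wrist',s)
print(s['tool_pos'].round(1),'vel',np.abs(s['joint_vel']).max().round(4))
for c,z in(('blue',21),('yellow',21),('green',26),('red',100),('black',25)):
    for b in blobs(im,c,60):
        if b[1][4]<20000:
            p=onz(C,[b[0]],z)[0]
            if 340<p[0]<620 and 225<p[1]<470: print(c,b,p.round(1))
E
python3 look.py w2
```

```text
[454.2 334.7  95.7] vel 0.0649
blue ([327.0, 198.6], [308, 181, 39, 36, 1055]) [451.4 336.3  21. ]
blue ([376.4, 340.4], [365, 327, 23, 27, 404]) [569.7 400.7  21. ]
yellow ([318.8, 268.5], [301, 254, 36, 31, 860]) [510.4 340.1  21. ]
green ([226.6, 45.3], [204, 21, 46, 50, 1822]) [358.6 253.1  26. ]
red ([144.4, 251.2], [129, 242, 27, 24, 220]) [475.6 238.4 100. ]
```

View pics/w2.png

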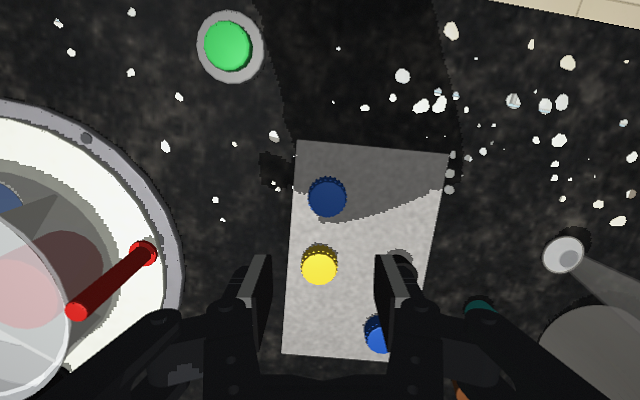

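```bash
python3 -c "
from h import *
plan((453,336.5,3))"
```

```text
at [455.3 335.4  96.6] yaw -170.1 tilt [0.0028 0.0014] w 44.6 t 4.9
-> (453, 336.5, 3) tool delta mm [ 2.4  1.4 93.6] n 3 per row m [0.0008, 0.0005, 0.0312]
```

Request:
{"method": "send_rows", "body": {"jaw": [120,120,120,120,120,120], "offset": [[0.002,0.001,0.04],[0,0,0.03],[0,0,0.013],[0,0,0],[0,0,0],[0,0,0]], "turn": [[0,0,0],[0,0,0],[0,0,0],[0,0,0],[0,0,0],[0,0,0]]}}

```text
time_s: 5.5
tool_pos: [453.2, 336.5, 13.0]
orientation: [-0.271, 3.127, 0.002]
force: [-0.7, 1.0, 0.3]
width: 45.2
```

```bash
python3 look.py w3; python3 -c "
from h import *
plan((453,336.5,3))"
```

```text
[453.2 336.5  13. ] vel 0.0115
blue ([325.0, 242.0], [298, 216, 55, 52, 2137]) [450.7 336.2  21. ]
yellow ([313.7, 336.3], [289, 317, 50, 40, 1528]) [510.3 340.1  21. ]
green ([174.2, 26.6], [138, 0, 71, 60, 3583]) [361.  254.5  26. ]
red ([69.8, 313.9], [47, 301, 40, 33, 432]) [454.  257.1 100. ]
black ([111.9, 85.8], [101, 73, 22, 32, 226]) [390.2 227.5  25. ]
black ([131.1, 103.8], [123, 97, 16, 13, 131]) [396.6 236.1  25. ]
black ([148.8, 125.8], [145, 120, 8, 12, 62]) [405.2 244.4  25. ]
black ([112.9, 140.2], [106, 137, 13, 9, 78]) [414.9 227.9  25. ]
at [452.9 336.4  12.7] yaw -170.1 tilt [0.0024 0.0013] w 45.5 t 5.55
-> (453, 336.5, 3) tool delta mm [-0.1  0.1  9.7] n 1 per row m [-0.0001, 0.0001, 0.0097]
```

View pics/w3.png

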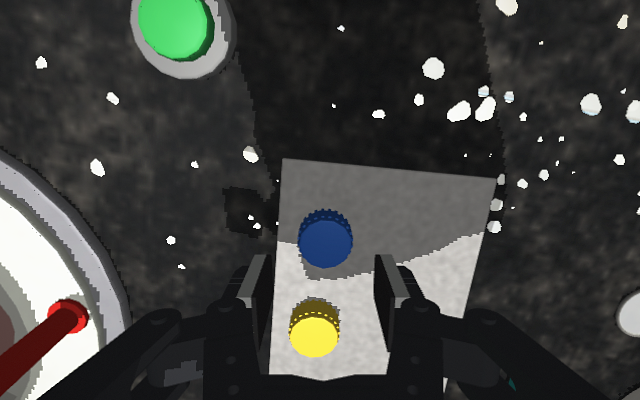

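Request:
{"method": "send_rows", "body": {"jaw": [120,120,255,255,255,255,255,255], "offset": [[0,0,0.009],[0,0,0],[0,0,0],[0,0,0],[0,0,0],[0,0,0],[0,0,0],[0,0,0]], "turn": [[0,0,0],[0,0,0],[0,0,0],[0,0,0],[0,0,0],[0,0,0],[0,0,0],[0,0,0]]}}

```text
time_s: 6.35
tool_pos: [451.7, 335.8, 2.1]
orientation: [-0.272, 3.13, 0.0]
force: [-1.3, -0.3, 0.2]
width: 0.0
```

```bash
python3 look.py w4
```

```text
[451.7 335.8   2.1] vel 0.0012
blue ([326.5, 240.2], [297, 218, 58, 47, 1802]) [443.6 335.2  21. ]
yellow ([322.7, 359.8], [316, 348, 14, 25, 293]) [514.8 345.8  21. ]
green ([167.6, 27.6], [127, 0, 80, 63, 4157]) [361.5 255.5  26. ]
red ([58.0, 327.5], [33, 315, 43, 34, 567]) [448.9 260.7 100. ]
black ([526.8, 47.3], [519, 39, 16, 20, 189]) [343.3 400.9  25. ]
black ([634.5, 63.3], [629, 52, 11, 23, 200]) [341.6 446.9  25. ]
black ([526.1, 105.2], [518, 96, 14, 15, 71]) [365.2 408.5  25. ]
black ([576.5, 115.8], [571, 112, 13, 10, 64]) [365.7 431.5  25. ]
black ([512.5, 259.5], [478, 181, 70, 123, 3238]) [436.2 426.9  25. ]
black ([560.3, 203.4], [554, 200, 15, 8, 61]) [404.7 439.3  25. ]
black ([544.6, 219.6], [536, 210, 18, 21, 200]) [413.6 435.   25. ]
black ([163.5, 249.9], [157, 244, 15, 14, 65]) [460.7 257.4  25. ]
black ([347.7, 271.7], [340, 264, 18, 16, 221]) [456.8 348.3  25. ]
black ([115.7, 301.7], [101, 269, 31, 64, 190]) [494.1 234.5  25. ]
black ([527.0, 314.8], [519, 308, 18, 15, 157]) [465.1 444.6  25. ]
black ([168.5, 316.8], [159, 312, 18, 12, 90]) [498.5 261.5  25. ]
```

View pics/w4.png

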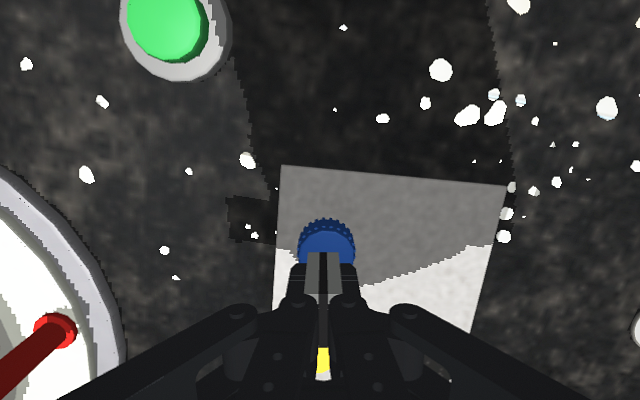

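Run:
```python
from h import *
C=cam('wrist')
s=get_state();p=s['tool_pos'];R=Rot.from_rotvec(s['orientation']).as_matrix()
for l in([0,0,0],[0,0,-19],[11,0,0],[-11,0,0],[11,0,-19]): print(l,proj(C,p+R@np.array(l,float)).round(0))
print(onz(C,[(326,230),(326,218),(297,240),(355,240)],21).round(1))
im=cv2.imread('pics/w4.png');cv2.imwrite('pics/w4c.png',cv2.resize(im[190:340,250:400],None,fx=4,fy=4,interpolation=2))
t=capture('side');cv2.imwrite('pics/s4.png',cv2.resize(t[200:330,220:420],None,fx=4,fy=4,interpolation=2))
```

```text
[0, 0, 0] [[325. 240.]]
[0, 0, -19] [[325. 255.]]
[11, 0, 0] [[325. 222.]]
[-11, 0, 0] [[325. 258.]]
[11, 0, -19] [[325. 235.]]
[[438.3 334.   21. ]
 [432.2 332.9  21. ]
 [446.  320.8  21. ]
 [441.1 349.2  21. ]]
```

View pics/w4c.png

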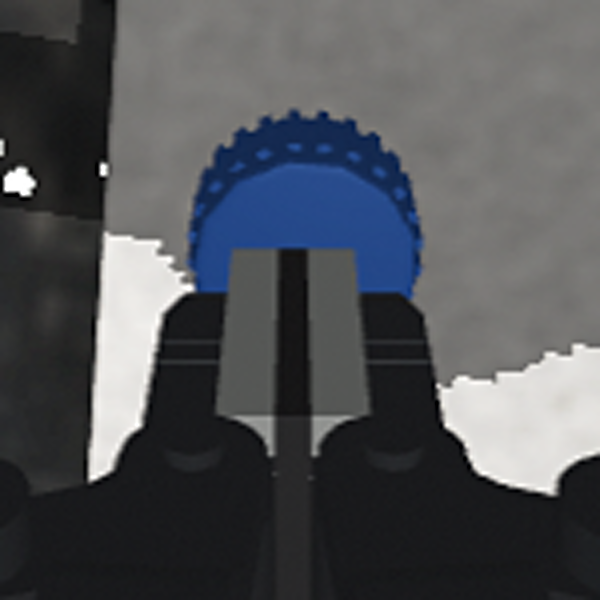

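View pics/s4.png

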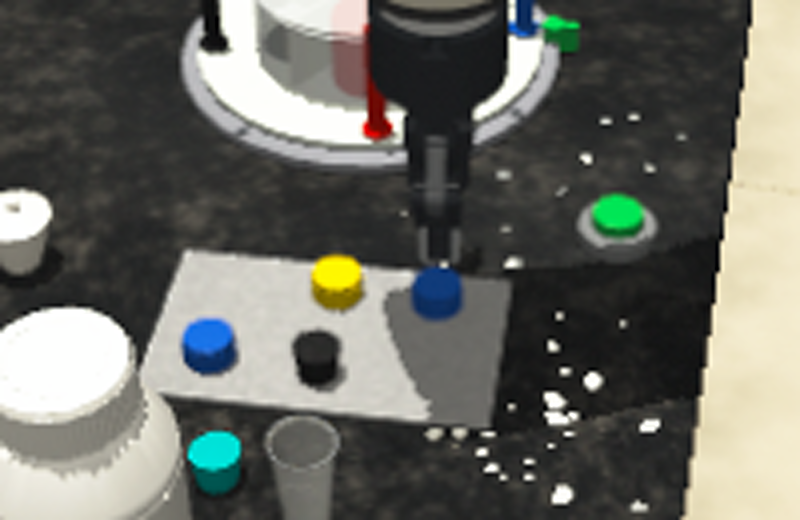

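Run:
```python
from h import *
S=cam('side')
for z in (0,10,20,25,30,40): print(z,proj(S,[451.7,335.8,z]).round(1))
print(proj(S,[[453,336.5,21]]))
im=capture('side');cv2.imwrite('pics/s5.png',cv2.resize(im[240:300,290:370],None,fx=8,fy=8,interpolation=2))
```

```text
0 [[329.8 276.8]]
10 [[329.8 273.6]]
20 [[329.8 270.4]]
25 [[329.8 268.8]]
30 [[329.8 267.1]]
40 [[329.8 263.8]]
[[329.16406046 270.16962112]]
```

View pics/s5.png

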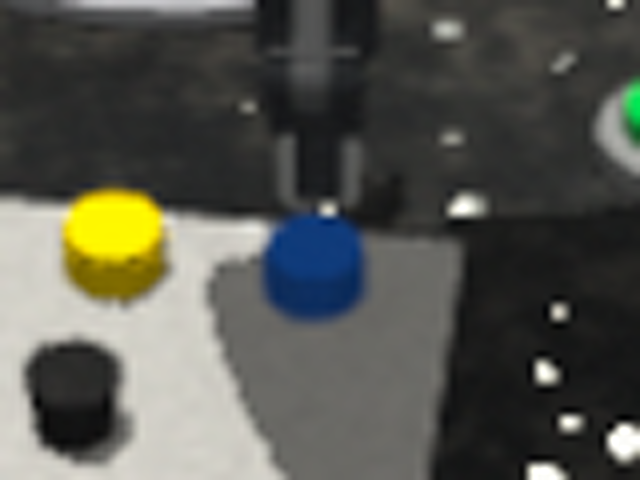

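Request:
{"method": "send_rows", "body": {"jaw": [120,120,120,120,120,120,120], "offset": [[0,0,0],[0,0,0],[0,0,0],[0,0,0],[0,0,0.008],[0,0,0],[0,0,0]], "turn": [[0,0,0],[0,0,0],[0,0,0],[0,0,0],[0,0,0],[0,0,0],[0,0,0]]}}

```text
time_s: 7.2
tool_pos: [451.4, 335.7, -6.3]
orientation: [0.272, -3.129, 0.0]
force: [0.2, -0.1, 0.3]
width: 45.3
```

```bash
python3 look.py w5|head -2
python3 - <<'E'
from h import *
im=capture('side');cv2.imwrite('pics/s6.png',cv2.resize(im[240:300,290:370],None,fx=8,fy=8,interpolation=2))
E
```

```text
[451.4 335.7  -6.3] vel 0.0071
blue ([326.1, 256.8], [296, 224, 61, 66, 3103]) [448.3 335.7  21. ]
```

View pics/s6.png

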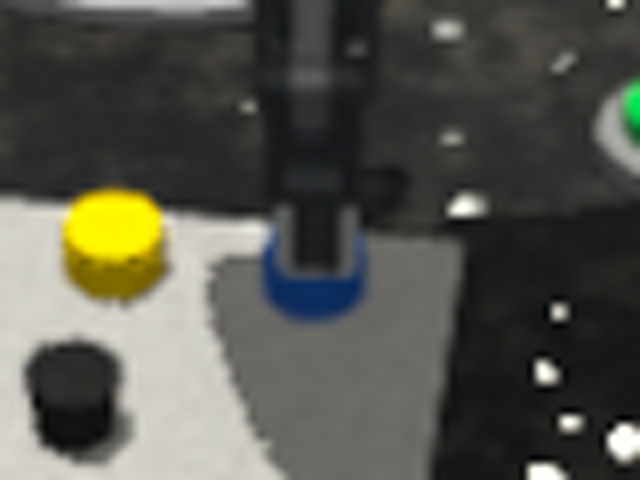

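View pics/w5.png

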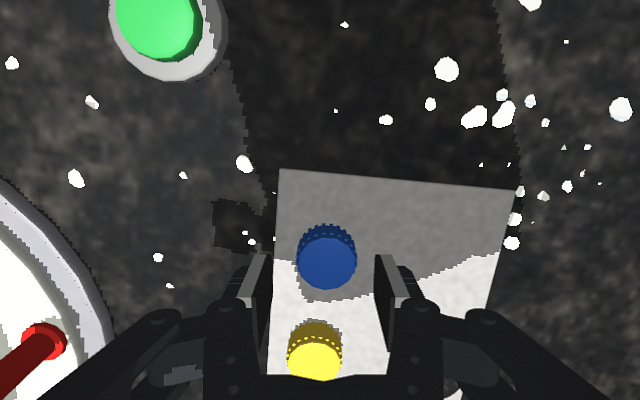

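Run:
```python
from h import *
S=cam('side')
for y in(358,366):
  for z in (10,20,30,40): print(y,z,proj(S,[451.4,y,z]).round(1))
s=get_state()
print([Rot.from_rotvec(s['orientation']).as_matrix()[:,2].round(3)])
```

```text
358 10 [[327.9 280. ]]
358 20 [[327.8 276.8]]
358 30 [[327.8 273.5]]
358 40 [[327.8 270.2]]
366 10 [[327.1 282.4]]
366 20 [[327.1 279.2]]
366 30 [[327.1 275.9]]
366 40 [[327.  272.6]]
[array([-0., -0., -1.])]
```

Request:
{"method": "send_rows", "body": {"jaw": [120,120,120,120,120], "offset": [[-0.001,0,0.008],[0,0,0.004],[0,0,0.004],[0,0,0],[0,0,0]], "turn": [[0,0,0],[0,0,0],[0,0,0],[0,0,0],[0,0,0]]}}

```text
time_s: 7.8
tool_pos: [452.6, 336.0, -22.0]
orientation: [0.272, -3.13, 0.0]
force: [0.5, -0.1, -0.6]
width: 45.4
```

```bash
python3 look.py w6|head -2
python3 - <<'E'
from h import *
im=capture('side');cv2.imwrite('pics/s7.png',cv2.resize(im[240:300,290:370],None,fx=8,fy=8,interpolation=2))
E
```

```text
[452.6 336.  -22. ] vel 0.0051
blue ([326.3, 269.3], [293, 233, 67, 73, 3773]) [447.9 335.7  21. ]
```

View pics/s7.png

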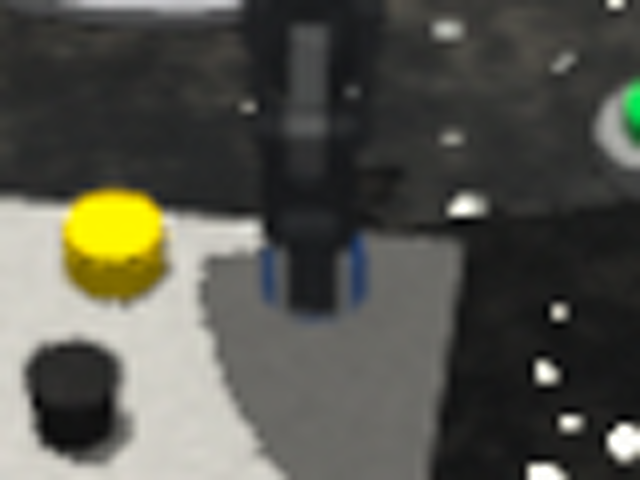

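View pics/w6.png

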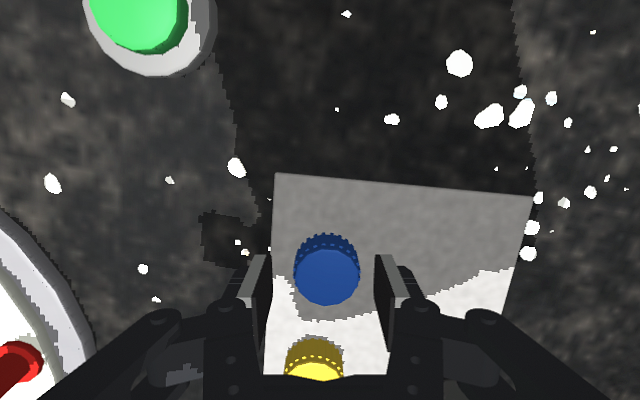

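Request:
{"method": "send_rows", "body": {"jaw": [120,120,120,255,255,255,255,255], "offset": [[0,0,0.005],[0,0,0.004],[0,0,0],[0,0,0],[0,0,0],[0,0,0],[0,0,0],[0,0,0]], "turn": [[0,0,0],[0,0,0],[0,0,0],[0,0,0],[0,0,0],[0,0,0],[0,0,0],[0,0,0]]}}

```text
time_s: 8.7
tool_pos: [452.7, 336.0, -30.7]
orientation: [-0.272, 3.13, 0.0]
force: [-2.7, -0.9, 4.8]
width: 26.1
```

```bash
python3 look.py w7|head -2
```

```text
[452.7 336.  -30.7] vel 0.0014
blue ([322.7, 279.0], [291, 240, 65, 78, 4090]) [448.2 334.1  21. ]
```

View pics/w7.png

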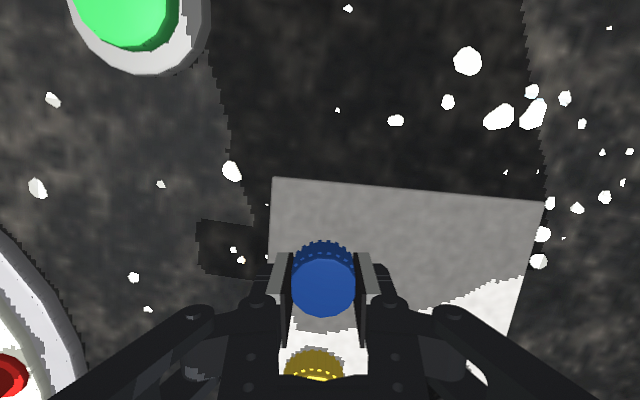

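```bash
python3 -c "
from h import *
plan((453,336,120),(508.5,85,120))"
```

```text
at [452.7 336.  -30.7] yaw -170.1 tilt [0.0002 0.0001] w 26.4 t 8.75
-> (453, 336, 120) tool delta mm [  -0.3   -0.  -150.7] n 4 per row m [-0.0001, -0.0, -0.0377]
-> (508.5, 85, 120) tool delta mm [ -11.4 -256.8   -0. ] n 6 per row m [-0.0019, -0.0428, -0.0]
```

Request:
{"method": "send_rows", "body": {"jaw": [255,255,255,255,255,255,255,255,255,255,255,255,255,255], "offset": [[0,0,-0.02],[0,0,-0.045],[0,0,-0.045],[0,0,-0.04],[0,0,0],[-0.002,-0.043,0],[-0.002,-0.043,0],[-0.002,-0.043,0],[-0.002,-0.043,0],[-0.002,-0.043,0],[-0.001,-0.042,0],[0,0,0],[0,0,0],[0,0,0]], "turn": [[0,0,0],[0,0,0],[0,0,0],[0,0,0],[0,0,0],[0,0,0],[0,0,0],[0,0,0],[0,0,0],[0,0,0],[0,0,0],[0,0,0],[0,0,0],[0,0,0]]}}

```text
time_s: 10.15
tool_pos: [507.5, 85.4, 118.8]
orientation: [0.273, -3.129, -0.0]
force: [0.2, 0.7, 0.3]
width: 26.6
```

```bash
python3 look.py w8|head -2
python3 - <<'E'
from h import *
im=capture('side');cv2.imwrite('pics/s8.png',cv2.resize(im[100:280,200:420],None,fx=3.3,fy=3.3,interpolation=2))
plan((508.5,85,80))
im=capture('top');cv2.imwrite('pics/t8.png',im)
E
```

```text
[507.5  85.4 118.8] vel 0.0148
yellow ([614.3, 246.8], [598, 232, 34, 30, 768]) [510.9 339.   21. ]
at [507.5  85.8 119. ] yaw -170.0 tilt [-0.0002  0.0001] w 26.5 t 10.25
-> (508.5, 85, 80) tool delta mm [-0.8 -0.9 39. ] n 1 per row m [-0.0008, -0.0009, 0.039]
```

View pics/s8.png

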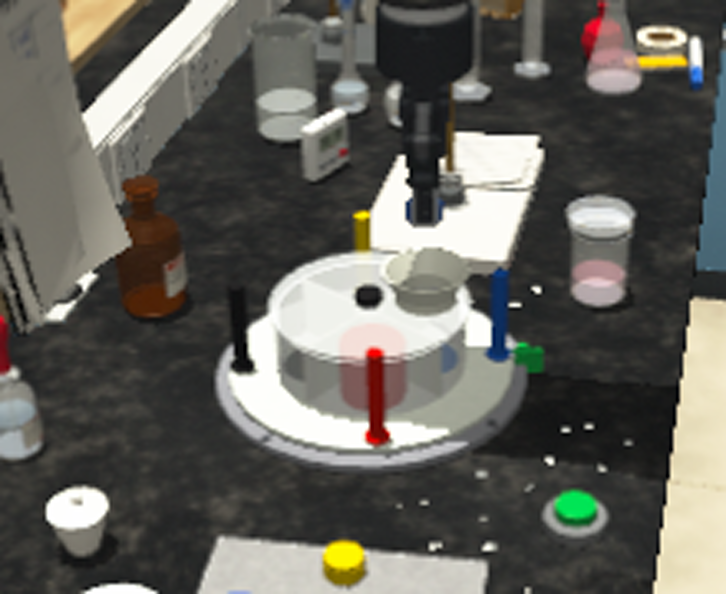

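View pics/w8.png

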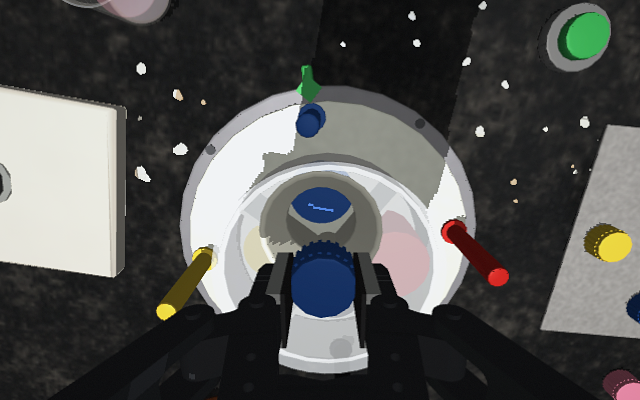

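View pics/t8.png

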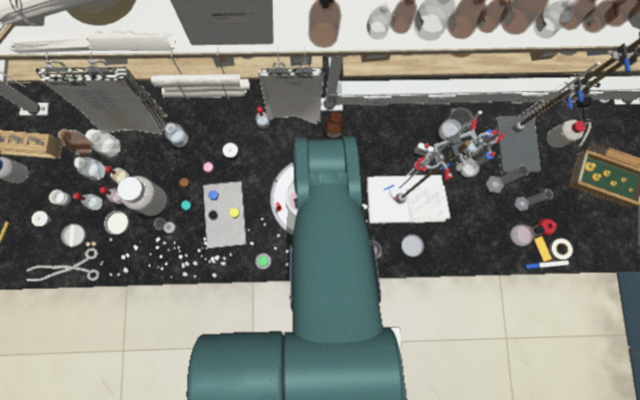

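Run:
```python
from h import *
im=cv2.imread('pics/w8.png')
s=get_state();s['tool_pos']=np.array([507.5,85.4,118.8]);C=cam('wrist',s)
for n,uv,z in [('near',(321,171),106),('left',(260,225),106),('right',(382,225),106),('ptr',(309,82),22),('pegbtop',(311,117),100),('redtop',(498,276),100),('yeltop',(166,311),100),('redbase',(453,231),18),('yelbase',(206,258),18),('btn',(588,35),26)]:
    print(n,onz(C,[uv],z)[0].round(1))
cv2.imwrite('pics/w8c.png',cv2.resize(im[50:300,180:500],None,fx=2.4,fy=2.4,interpolation=2))
```

```text
near [471.9  77.  106. ]
left [509.9  47.3 106. ]
right [497.4 117.8 106. ]
ptr [424.1  59.1  22. ]
pegbtop [444.3  66.5 100. ]
redtop [520.2 199.1 100. ]
yeltop [582.6  -6.6 100. ]
redbase [521.7 200.3  18. ]
yelbase [584.2  -6.5  18. ]
btn [359.3 248.3  26. ]
```

View pics/w8c.png

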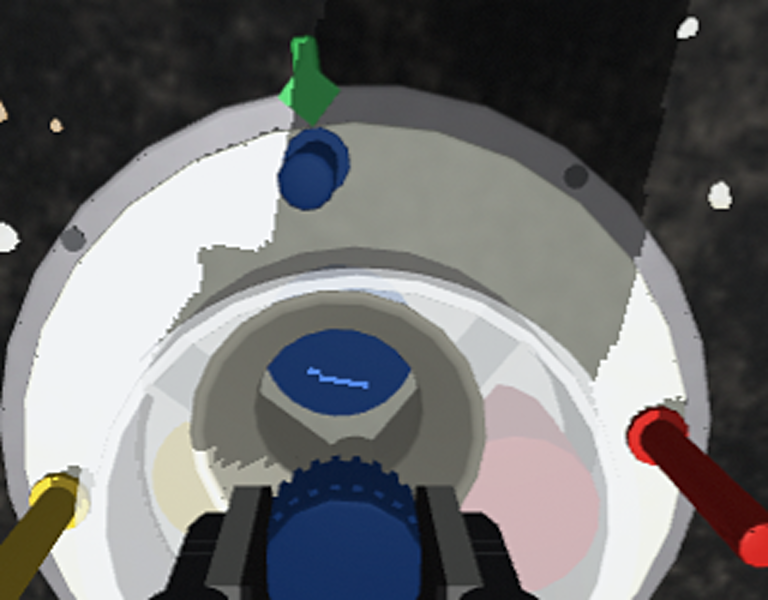

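Request:
{"method": "send_rows", "body": {"jaw": [255,255,255,120,120,120,120,120,120,120], "offset": [[0,0,0.039],[0,0,0],[0,0,0],[0,0,0],[0,0,0],[0,0,0],[0,0,0],[0,0,-0.02],[0,0,-0.025],[0,0,0]], "turn": [[0,0,0],[0,0,0],[0,0,0],[0,0,0],[0,0,0],[0,0,0],[0,0,0],[0,0,0],[0,0,0],[0,0,0]]}}

```text
time_s: 11.3
tool_pos: [509.3, 84.7, 127.9]
orientation: [-0.271, 3.126, -0.001]
force: [0.4, -0.5, -0.5]
width: 45.2
```

```bash
python3 look.py w9; python3 -c "
from h import *
plan((568,404,120),(568,404,0))"
```

```text
[509.3  84.7 127.9] vel 0.0633
blue ([636.9, 309.9], [632, 301, 8, 17, 78]) [573.1 394.4  21. ]
yellow ([608.2, 240.2], [592, 226, 33, 29, 732]) [510.9 339.1  21. ]
green ([580.9, 33.8], [560, 11, 43, 46, 1489]) [359.7 248.   26. ]
at [508.7  84.7 126.4] yaw -170.1 tilt [0.0026 0.    ] w 45.1 t 11.35
-> (568, 404, 120) tool delta mm [-113.4  304.3    6.5] n 7 per row m [-0.0162, 0.0435, 0.0009]
-> (568, 404, 0) tool delta mm [3.0e-01 1.0e-01 1.2e+02] n 3 per row m [0.0001, 0.0, 0.04]
```

View pics/w9.png

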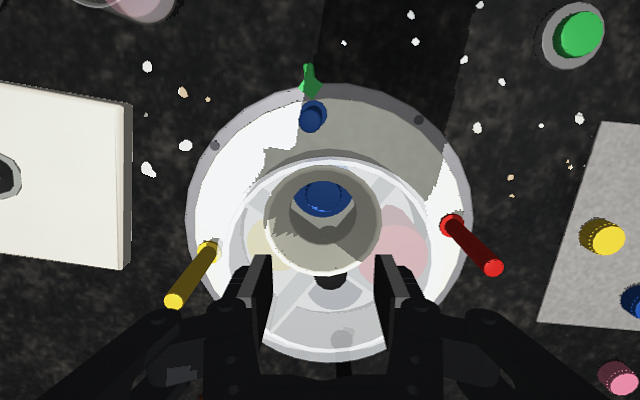

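Request:
{"method": "send_rows", "body": {"jaw": [120,120,120,120,120,120,120,120,120,120,120,120,120], "offset": [[-0.016,0.043,0],[-0.016,0.043,0],[-0.016,0.043,0],[-0.016,0.043,0],[-0.016,0.043,0],[-0.017,0.044,0],[-0.017,0.044,0.005],[0,0,0.04],[0,0,0.04],[0,0,0.02],[0,0,0],[0,0,0],[0,0,0]], "turn": [[0,0,0],[0,0,0],[0,0,0],[0,0,0],[0,0,0],[0,0,0],[0,0,0],[0,0,0],[0,0,0],[0,0,0],[0,0,0],[0,0,0],[0,0,0]]}}

```text
time_s: 12.65
tool_pos: [568.7, 403.2, 21.6]
orientation: [-0.271, 3.128, 0.001]
force: [1.0, -1.2, 0.4]
width: 45.2
```

```bash
python3 look.py w10|grep -v black; python3 -c "
from h import *
plan((568.5,405,-30))"
```

```text
[568.7 403.2  21.6] vel 0.0046
blue ([329.8, 234.9], [304, 207, 53, 56, 2289]) [565.3 405.5  21. ]
yellow ([241.1, 109.2], [196, 84, 61, 60, 528]) [506.7 350.   21. ]
at [568.7 403.2  21.7] yaw -170.1 tilt [0.002  0.0011] w 45.4 t 12.7
-> (568.5, 405, -30) tool delta mm [ 0.   1.8 51.7] n 2 per row m [0.0, 0.0009, 0.0258]
```

View pics/w10.png

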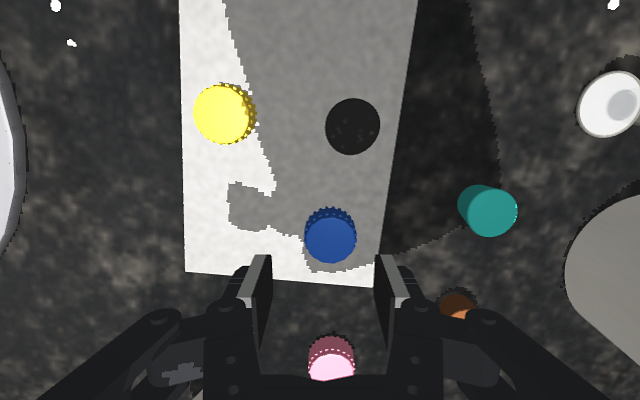

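Request:
{"method": "send_rows", "body": {"jaw": [120,120,120,120,255,255,255,255,255,255,255,255,255], "offset": [[0,0.002,0.03],[0,0,0.015],[0,0,0.006],[0,0,0],[0,0,0],[0,0,0],[0,0,0],[0,0,0],[0,0,0],[0,0,-0.02],[0,0,-0.045],[0,0,-0.045],[0,0,-0.04]], "turn": [[0,0,0],[0,0,0],[0,0,0],[0,0,0],[0,0,0],[0,0,0],[0,0,0],[0,0,0],[0,0,0],[0,0,0],[0,0,0],[0,0,0],[0,0,0]]}}

```text
time_s: 14.0
tool_pos: [567.8, 404.9, 122.5]
orientation: [-0.272, 3.128, 0.001]
force: [0.7, -0.3, -0.2]
width: 26.1
```

```bash
python3 -c "
from h import *
plan((508,85.5,120),(508,85.5,80))"
```

```text
at [567.8 404.9 122.5] yaw -170.1 tilt [0.002  0.0011] w 26.1 t 14.0
-> (508, 85.5, 120) tool delta mm [ 113.9 -304.3    2. ] n 7 per row m [0.0163, -0.0435, 0.0003]
-> (508, 85.5, 80) tool delta mm [ 0.1 -0.  40. ] n 1 per row m [0.0001, -0.0, 0.04]
```

Request:
{"method": "send_rows", "body": {"jaw": [255,255,255,255,255,255,255,255,255,255], "offset": [[0.016,-0.043,0],[0.016,-0.043,0],[0.016,-0.043,0],[0.016,-0.043,0],[0.016,-0.044,0],[0.017,-0.044,0],[0.017,-0.044,0],[0,0,0],[0,0,0],[0,0,0]], "turn": [[0,0,0],[0,0,0],[0,0,0],[0,0,0],[0,0,0],[0,0,0],[0,0,0],[0,0,0],[0,0,0],[0,0,0]]}}

```text
time_s: 15.0
tool_pos: [508.0, 86.3, 119.6]
orientation: [-0.272, 3.129, 0.0]
force: [0.8, 0.1, 0.5]
width: 26.5
```

```bash
python3 look.py w11|grep -v black; python3 -c "
from h import *
plan((508,85.5,80))"
```

```text
[508.   86.3 119.6] vel 0.0173
yellow ([613.0, 245.5], [597, 231, 34, 30, 766]) [510.8 339.   21. ]
green ([585.7, 34.0], [564, 11, 44, 47, 1561]) [359.6 248.   26. ]
at [508.   86.6 119.4] yaw -170.0 tilt [0.0007 0.0002] w 26.5 t 15.05
-> (508, 85.5, 80) tool delta mm [ 0.2 -1.1 39.4] n 1 per row m [0.0002, -0.0011, 0.0394]
```

View pics/w11.png

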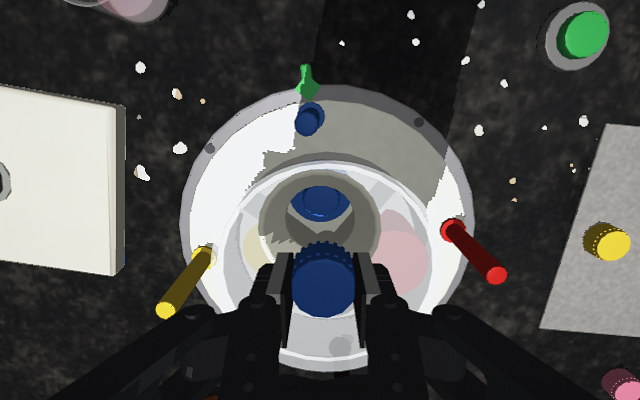

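Request:
{"method": "send_rows", "body": {"jaw": [255,255,255,120,120,120,120,120,120,120,120,120], "offset": [[0,-0.001,0.039],[0,0,0],[0,0,0],[0,0,0],[0,0,0],[0,0,0],[0,0,0],[0,0,-0.02],[0,0,-0.025],[0,0,0],[0,0,0],[0,0,0]], "turn": [[0,0,0],[0,0,0],[0,0,0],[0,0,0],[0,0,0],[0,0,0],[0,0,0],[0,0,0],[0,0,0],[0,0,0],[0,0,0],[0,0,0]]}}

```text
time_s: 16.25
tool_pos: [507.4, 84.7, 124.5]
orientation: [0.272, -3.129, -0.0]
force: [0.4, -0.3, 0.6]
width: 45.3
```

```bash
python3 look.py w12|grep -v black
python3 - <<'E'
from h import *
im=capture('side');cv2.imwrite('pics/s12.png',cv2.resize(im[140:300,230:430],None,fx=4,fy=4,interpolation=2)[:600])
im=cv2.imread('pics/w12.png');cv2.imwrite('pics/w12c.png',cv2.resize(im[50:300,170:500],None,fx=2.4,fy=2.4,interpolation=2))
E
```

```text
[507.4  84.7 124.5] vel 0.0072
yellow ([610.0, 244.2], [594, 229, 33, 30, 746]) [510.8 338.9  21. ]
green ([582.1, 36.7], [561, 14, 43, 46, 1500]) [359.6 247.9  26. ]
```

View pics/w12c.png

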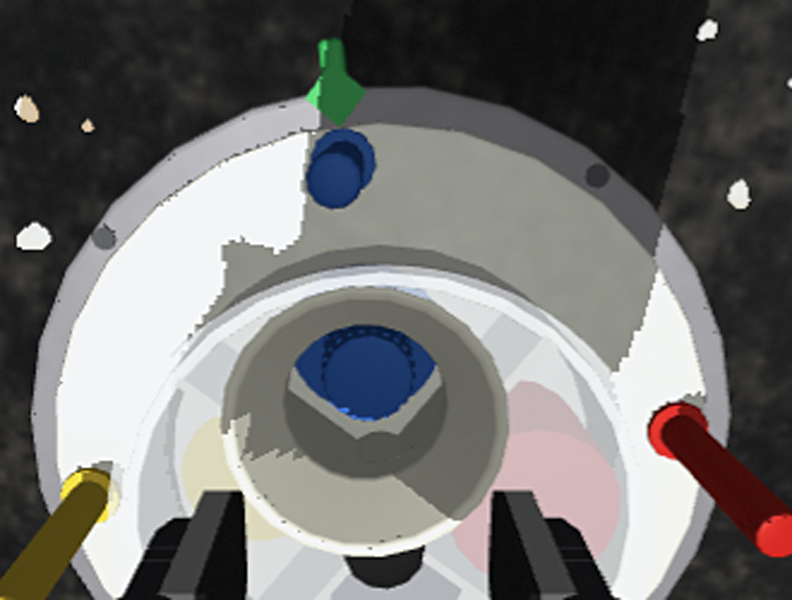

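View pics/s12.png

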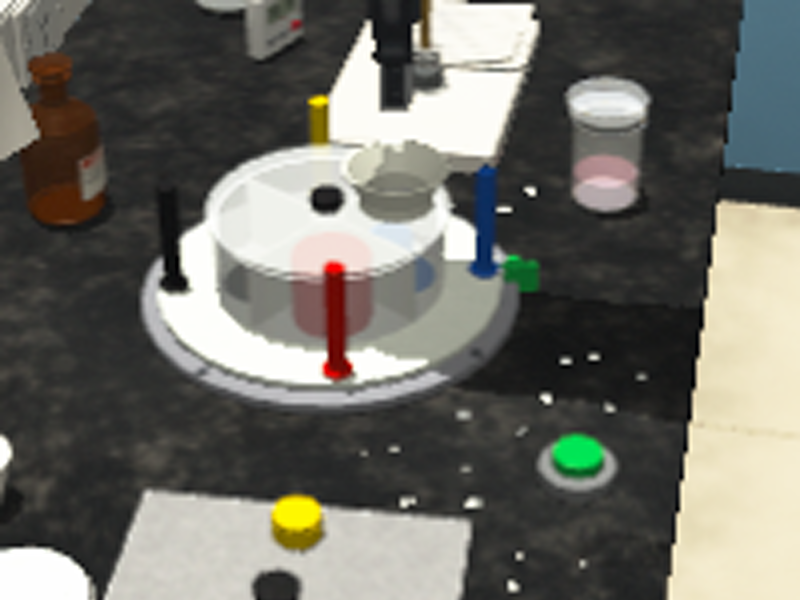

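```bash
python3 -c "
from h import *
plan((449.5,68,124))"
```

```text
at [507.3  84.7 124.4] yaw -170.1 tilt [-0.0012  0.    ] w 45.5 t 16.35
-> (449.5, 68, 124) tool delta mm [59.9 -6.5  0.5] n 2 per row m [0.0299, -0.0032, 0.0002]
```

Request:
{"method": "send_rows", "body": {"jaw": [120,120,120,120,120,120], "offset": [[0.03,-0.003,0],[0.03,-0.003,0],[0,0,0],[0,0,0.03],[0,0,0],[0,0,0]], "turn": [[0,0,0],[0,0,0],[0,0,-6.4],[0,0,0],[0,0,0],[0,0,0]]}}

```text
time_s: 16.95
tool_pos: [449.2, 68.5, 95.1]
orientation: [0.445, -3.108, -0.0]
force: [-0.2, 0.3, 0.6]
width: 45.4
```

```bash
python3 look.py w13|grep -v black
python3 - <<'E'
from h import *
plan((449.5,68,48))
s=get_state();C=cam('wrist',s)
im=capture('side');cv2.imwrite('pics/s13.png',cv2.resize(im[140:300,230:430],None,fx=4,fy=4,interpolation=2)[:600])
print(proj(C,[449.5,68,100]))
E
```

```text
[449.2  68.5  95.1] vel 0.0269
yellow ([603.5, 351.2], [586, 337, 35, 28, 696]) [510.4 338.8  21. ]
green ([601.1, 154.7], [579, 134, 45, 42, 1430]) [358.6 247.1  26. ]
at [449.8  68.5  95.6] yaw -163.7 tilt [-0.0004  0.    ] w 44.8 t 17.0
-> (449.5, 68, 48) tool delta mm [ 0.4 -0.4 47.6] n 2 per row m [0.0002, -0.0002, 0.0238]
[[323.74620765 242.96405751]]
```

View pics/w13.png

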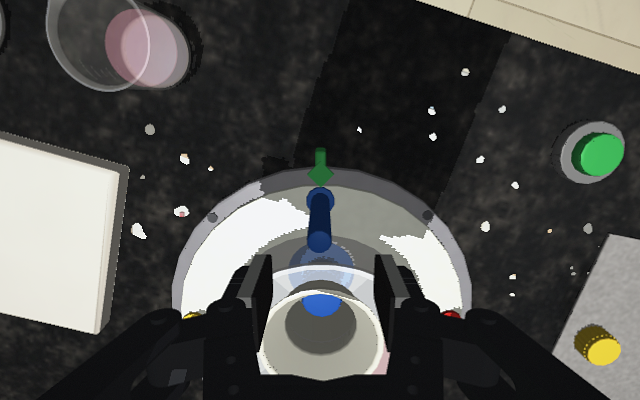

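View pics/s13.png

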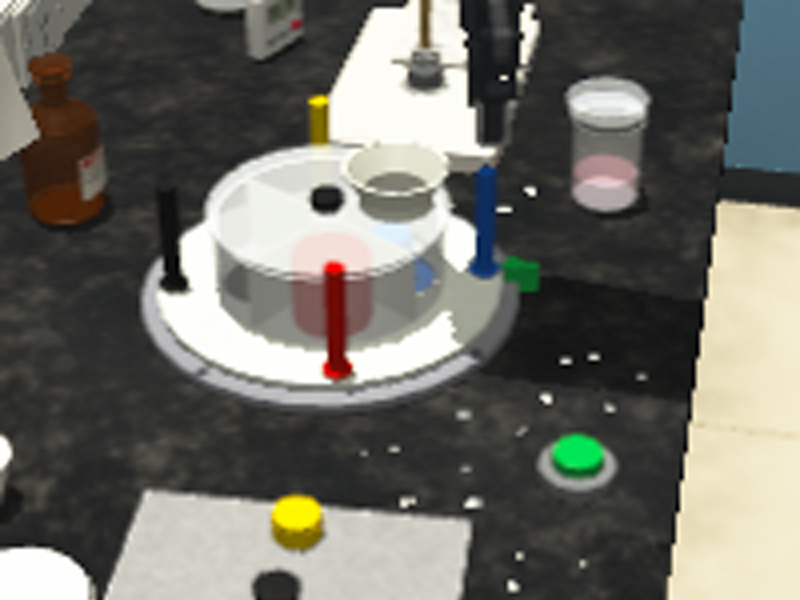

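Request:
{"method": "send_rows", "body": {"jaw": [120,120,120,200,200,200,200], "offset": [[0,-0.002,0.025],[0,0,0.022],[0,0,0],[0,0,0],[0,0,0],[0,0,0],[0,0,0]], "turn": [[0,0,0],[0,0,0],[0,0,0],[0,0,0],[0,0,0],[0,0,0],[0,0,0]]}}

```text
time_s: 17.75
tool_pos: [450.7, 66.6, 48.8]
orientation: [-0.446, 3.109, -0.0]
force: [0.2, 0.6, 0.6]
width: 18.2
```

```bash
python3 look.py w14|grep -v black
python3 - <<'E'
from h import *
plan((449.5,68,48))
im=capture('side');cv2.imwrite('pics/s14.png',cv2.resize(im[140:300,230:430],None,fx=4,fy=4,interpolation=2)[:600])
E
```

```text
[450.7  66.6  48.8] vel 0.0072
at [450.6  66.6  48.6] yaw -163.7 tilt [ 0.0009 -0.    ] w 18.7 t 17.8
-> (449.5, 68, 48) tool delta mm [0.7 1.7 0.6] n 1 per row m [0.0007, 0.0017, 0.0006]
```

View pics/w14.png

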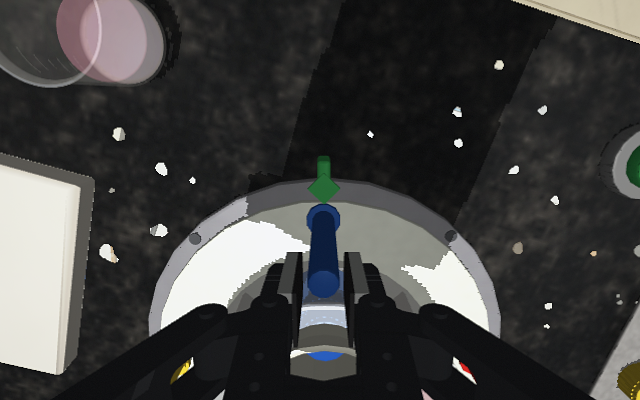

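View pics/s14.png

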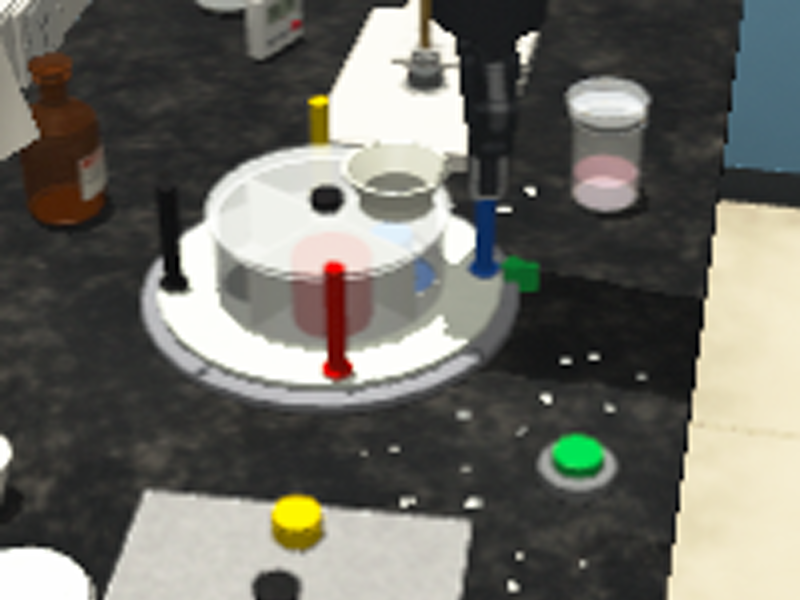

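Request:
{"method": "send_rows", "body": {"jaw": [200,200,200,200,200,200,200,200,200,200,200,200,200,200,200,200,200,200], "offset": [[-0.00015,0.00565,0],[-0.0006,0.0113,0],[-0.0006,0.0113,0],[-0.0006,0.0113,0],[-0.0006,0.0113,0],[-0.0006,0.0113,0],[-0.0006,0.0113,0],[-0.0006,0.0113,0],[-0.0006,0.0113,0],[-0.0006,0.0113,0],[-0.0006,0.0113,0],[-0.0006,0.0113,0],[-0.0006,0.0113,0],[-0.0006,0.0113,0],[-0.0006,0.0113,0],[-0.00015,0.00565,0],[0,0,0],[0,0,0]], "turn": [[0,0,3],[0,0,6],[0,0,6],[0,0,6],[0,0,6],[0,0,6],[0,0,6],[0,0,6],[0,0,6],[0,0,6],[0,0,6],[0,0,6],[0,0,6],[0,0,6],[0,0,6],[0,0,3],[0,0,0],[0,0,0]]}}

```text
time_s: 19.65
tool_pos: [523.5, 200.5, 48.0]
orientation: [-1.881, -2.516, 0.0]
force: [-0.9, 0.6, 0.3]
width: 18.3
```

```bash
python3 look.py w15|grep -v black
python3 - <<'E'
from h import *
s=get_state()
plan(s['tool_pos'])
im=capture('top');cv2.imwrite('pics/t15.png',cv2.resize(im[130:290,160:360],None,fx=4,fy=4,interpolation=2)[:600])
im=capture('side');cv2.imwrite('pics/s15.png',cv2.resize(im[140:300,230:430],None,fx=4,fy=4,interpolation=2)[:600])
E
```

```text
[523.5 200.5  48. ] vel 0.0085
green ([60.9, 54.2], [33, 24, 57, 61, 2610]) [361.8 252.4  26. ]
at [523.3 200.5  48.1] yaw 106.4 tilt [-0.0003 -0.0001] w 18.4 t 19.7
-> [523.34313423 200.52664701  48.08978804] tool delta mm [0. 0. 0.] n 0 per row m [nan, nan, nan]h.py:42: RuntimeWarning: invalid value encountered in divide
  print('->',t,'tool delta mm',np.round(d,1),'n',n,'per row m',np.round(d/n/1000,4).tolist());p=np.array(t,float)
```

View pics/w15.png

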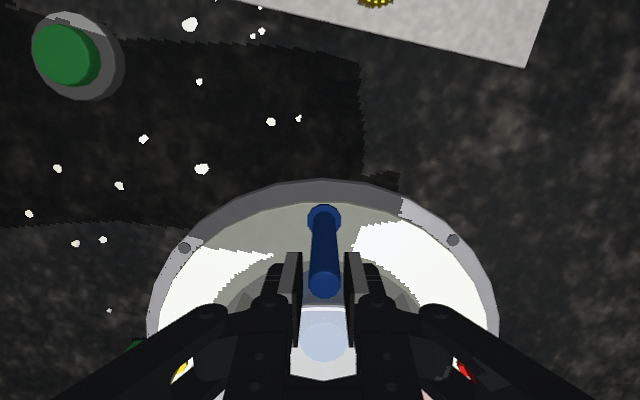

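View pics/s15.png

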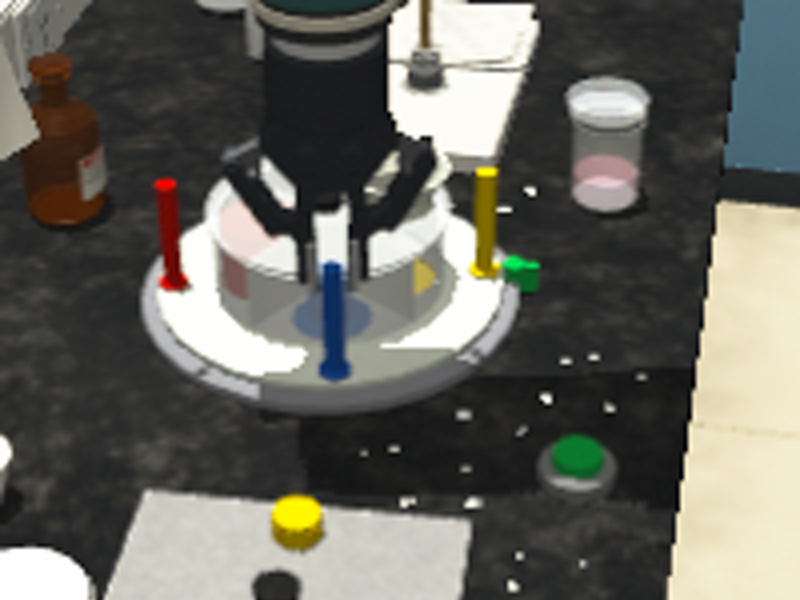

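Request:
{"method": "send_rows", "body": {"jaw": [120,120,120,120,120,120,120,120], "offset": [[0,0,0],[0,0,0],[0,0,0],[0,0,-0.035],[0,0,-0.035],[0,0,0],[0,0,0],[0,0,0]], "turn": [[0,0,0],[0,0,0],[0,0,0],[0,0,0],[0,0,0],[0,0,0],[0,0,0],[0,0,0]]}}

```text
time_s: 20.6
tool_pos: [523.2, 200.5, 117.1]
orientation: [-1.883, -2.514, 0.002]
force: [-0.5, -0.1, -0.3]
width: 45.4
```

```bash
python3 look.py w16|grep -v black
python3 - <<'E'
from h import *
plan((512,340,120),(512,340,20))
im=capture('top');cv2.imwrite('pics/t16.png',cv2.resize(im[130:290,160:360],None,fx=4,fy=4,interpolation=2)[:600])
E
```

```text
[523.2 200.5 117.1] vel 0.0062
yellow ([363.8, 10.9], [343, 0, 42, 28, 878]) [512.5 334.6  21. ]
green ([129.0, 65.7], [109, 44, 41, 44, 1400]) [361.  252.2  26. ]
at [523.1 200.5 117. ] yaw 106.3 tilt [-0.0017 -0.0004] w 45.1 t 20.65
-> (512, 340, 120) tool delta mm [137.   28.6  -3. ] n 4 per row m [0.0343, 0.0071, -0.0008]
-> (512, 340, 20) tool delta mm [ -0.    0.2 100. ] n 3 per row m [-0.0, 0.0001, 0.0333]
```

View pics/w16.png

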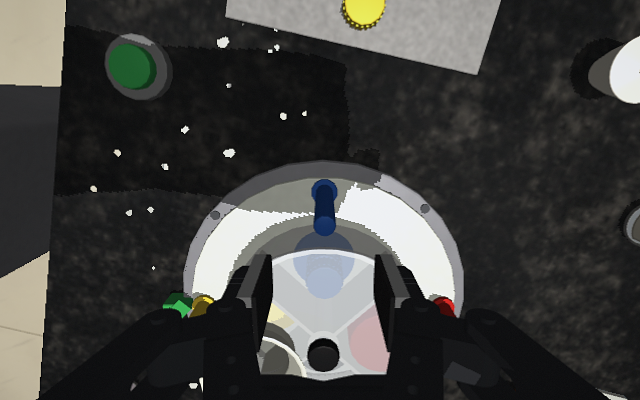

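Request:
{"method": "send_rows", "body": {"jaw": [120,120,120,120,120,120,120,120,120], "offset": [[0.034,0.007,0],[0.034,0.007,0],[0.034,0.007,0],[0.035,0.007,0],[0,0,0.045],[0,0,0.045],[0,0,0.008],[0,0,0],[0,0,0]], "turn": [[0,0,0],[0,0,0],[0,0,0],[0,0,0],[0,0,0],[0,0,0],[0,0,0],[0,0,0],[0,0,0]]}}

```text
time_s: 21.6
tool_pos: [513.0, 340.2, 21.8]
orientation: [1.883, 2.513, 0.002]
force: [-0.4, 0.1, -0.1]
width: 45.5
```

```bash
python3 look.py w17|grep -v black
python3 - <<'E'
from h import *
plan((512,340,-30))
E
```

```text
[513.  340.2  21.8] vel 0.0139
yellow ([322.0, 230.1], [296, 202, 53, 56, 2289]) [510.4 343.3  21. ]
green ([35.1, 298.1], [3, 272, 65, 54, 2593]) [364.7 259.6  26. ]
at [513.3 340.3  22.1] yaw 106.3 tilt [0.0024 0.0012] w 44.9 t 21.65
-> (512, 340, -30) tool delta mm [ 0.  -1.5 52.1] n 2 per row m [0.0, -0.0008, 0.0261]
```

View pics/w17.png

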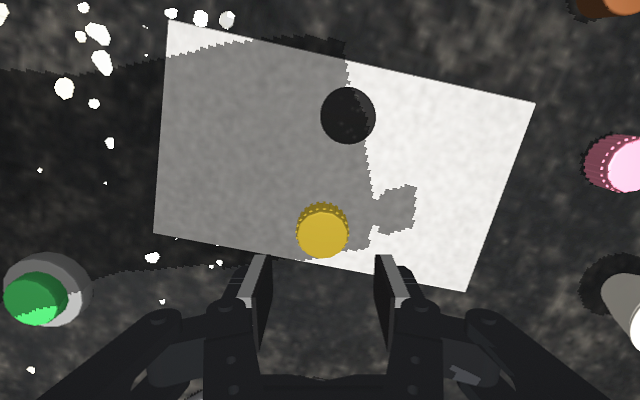

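Request:
{"method": "send_rows", "body": {"jaw": [120,120,120,120,255,255,255,255,255,255,255,255,255,255,255], "offset": [[0.001,-0.001,0.03],[0,0,0.015],[0,0,0.007],[0,0,0],[0,0,0],[0,0,0],[0,0,0],[0,0,0],[0,0,0],[0,0,-0.02],[0,0,-0.045],[0,0,-0.045],[0,0,-0.04],[0,0,0],[0,0,0]], "turn": [[0,0,0],[0,0,0],[0,0,0],[0,0,0],[0,0,0],[0,0,0],[0,0,0],[0,0,0],[0,0,0],[0,0,0],[0,0,0],[0,0,0],[0,0,0],[0,0,0],[0,0,0]]}}

```text
time_s: 23.15
tool_pos: [511.5, 341.0, 119.6]
orientation: [1.883, 2.513, 0.004]
force: [-0.4, 0.1, -0.6]
width: 26.1
```

```bash
python3 look.py w18|grep -v black; python3 -c "
from h import *
plan((508,85.5,120),(508,85.5,80))"
```

```text
[511.5 341.  119.6] vel 0.0429
yellow ([323.0, 283.6], [291, 253, 64, 62, 3118]) [534.9 258.5  21. ]
green ([124.9, 237.8], [106, 219, 40, 37, 1078]) [362.2 256.3  26. ]
at [510.9 340.6 118.3] yaw 106.3 tilt [0.0005 0.0003] w 26.3 t 23.2
-> (508, 85.5, 120) tool delta mm [-244.1  -74.5   -1.8] n 6 per row m [-0.0407, -0.0124, -0.0003]
-> (508, 85.5, 80) tool delta mm [-0. -0. 40.] n 1 per row m [-0.0, -0.0, 0.04]
```

Request:
{"method": "send_rows", "body": {"jaw": [255,255,255,255,255,255,255,255,255], "offset": [[-0.041,-0.0125,0],[-0.041,-0.0125,0],[-0.041,-0.0125,0],[-0.041,-0.0125,0],[-0.04,-0.0125,0],[-0.04,-0.012,0],[0,0,0],[0,0,0],[0,0,0]], "turn": [[0,0,0],[0,0,0],[0,0,0],[0,0,0],[0,0,0],[0,0,0],[0,0,0],[0,0,0],[0,0,0]]}}

```text
time_s: 24.1
tool_pos: [507.6, 86.2, 117.5]
orientation: [-1.882, -2.514, 0.001]
force: [-0.3, -0.2, 0.8]
width: 26.3
```

```bash
python3 look.py w19|grep -v black; python3 -c "
from h import *
plan((508,85.5,80))"
```

```text
[507.6  86.2 117.5] vel 0.015
at [507.6  86.4 117.6] yaw 106.4 tilt [-0.0009  0.0002] w 26.2 t 24.15
-> (508, 85.5, 80) tool delta mm [-1.   0.1 37.6] n 1 per row m [-0.001, 0.0001, 0.0376]
```

View pics/w19.png

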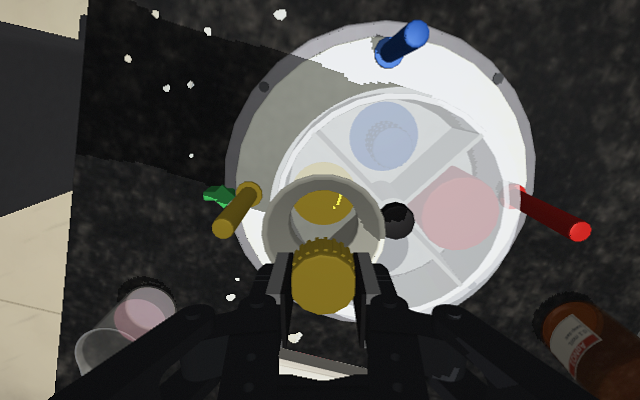

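Request:
{"method": "send_rows", "body": {"jaw": [255,255,255,120,120,120,120,120,120,120,120,120], "offset": [[-0.001,0,0.038],[0,0,0],[0,0,0],[0,0,0],[0,0,0],[0,0,0],[0,0,0],[0,0,-0.02],[0,0,-0.025],[0,0,0],[0,0,0],[0,0,0]], "turn": [[0,0,0],[0,0,0],[0,0,0],[0,0,0],[0,0,0],[0,0,0],[0,0,0],[0,0,0],[0,0,0],[0,0,0],[0,0,0],[0,0,0]]}}

```text
time_s: 25.35
tool_pos: [507.9, 84.6, 124.5]
orientation: [-1.883, -2.514, 0.001]
force: [-0.3, 0.1, -1.1]
width: 45.5
```

```bash
python3 look.py w20|grep -v black
python3 - <<'E'
from h import *
im=capture('top');cv2.imwrite('pics/t20.png',im)
E
```

```text
[507.9  84.6 124.5] vel 0.0055
```

View pics/w20.png

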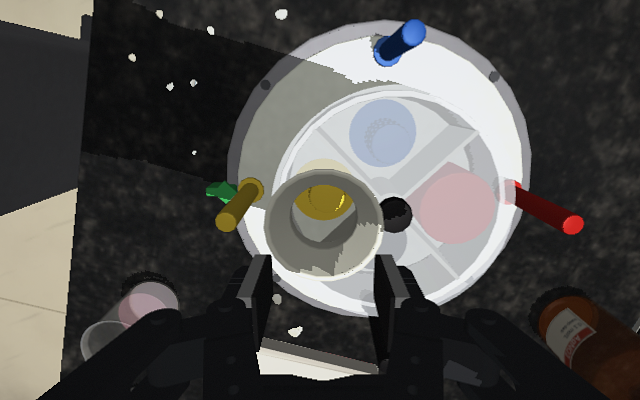

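Request:
{"method": "send_rows", "body": {"jaw": [120,120,120,120,120,120,120,120,120,120,120,120,120,120,120,120], "offset": [[0,0,0],[0,0,0],[0,0,0],[0,0,0],[0,0,0],[0,0,0],[0,0,0],[0,0,0],[0,0,0],[0,0,0],[0,0,0],[0.03,0,0],[0.03,-0.001,0],[0,0,0.025],[0,0,0],[0,0,0]], "turn": [[0,0,-8.5],[0,0,-8.5],[0,0,-8.5],[0,0,-8.5],[0,0,-8.5],[0,0,-8.5],[0,0,-8.5],[0,0,-8.5],[0,0,-8.5],[0,0,-8.5],[0,0,-4.9],[0,0,0],[0,0,0],[0,0,0],[0,0,0],[0,0,0]]}}

```text
time_s: 27.05
tool_pos: [450.8, 66.9, 100.1]
orientation: [0.443, -3.109, -0.0]
force: [0.6, -0.7, -0.6]
width: 45.0
```

```bash
python3 look.py w21|grep -v black; python3 -c "
from h import *
plan((450.6,66.6,48))"
```

```text
[450.8  66.9 100.1] vel 0.0271
green ([599.0, 151.6], [577, 131, 45, 42, 1385]) [358.6 247.   26. ]
at [451.4  66.9 100.5] yaw -163.8 tilt [-0.0001  0.    ] w 45.2 t 27.1
-> (450.6, 66.6, 48) tool delta mm [ 0.8 -0.1 52.5] n 2 per row m [0.0004, -0.0001, 0.0262]
```

View pics/w21.png

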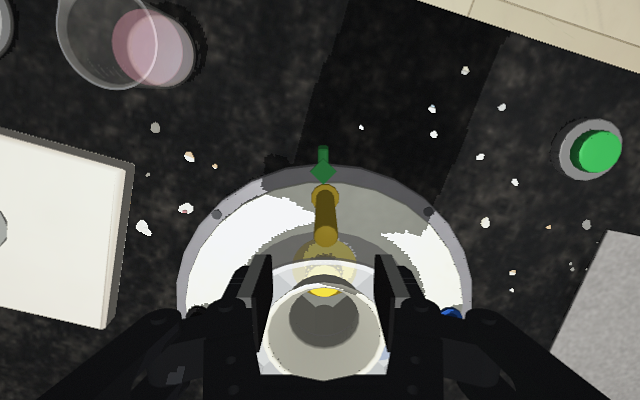

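Request:
{"method": "send_rows", "body": {"jaw": [120,120,120,200,200,200,200], "offset": [[0,0,0.03],[0,0,0.022],[0,0,0],[0,0,0],[0,0,0],[0,0,0],[0,0,0]], "turn": [[0,0,0],[0,0,0],[0,0,0],[0,0,0],[0,0,0],[0,0,0],[0,0,0]]}}

```text
time_s: 27.8
tool_pos: [451.4, 66.8, 48.8]
orientation: [-0.443, 3.109, -0.0]
force: [-0.5, -0.4, -0.5]
width: 18.8
```

```bash
python3 look.py w22|grep -v black; python3 -c "
from h import *
plan((450.6,66.6,48))"
```

```text
[451.4  66.8  48.8] vel 0.0057
at [451.2  66.9  48.6] yaw -163.8 tilt [ 0.0008 -0.    ] w 18.6 t 27.85
-> (450.6, 66.6, 48) tool delta mm [ 0.7 -0.1  0.6] n 1 per row m [0.0007, -0.0001, 0.0006]
```

View pics/w22.png

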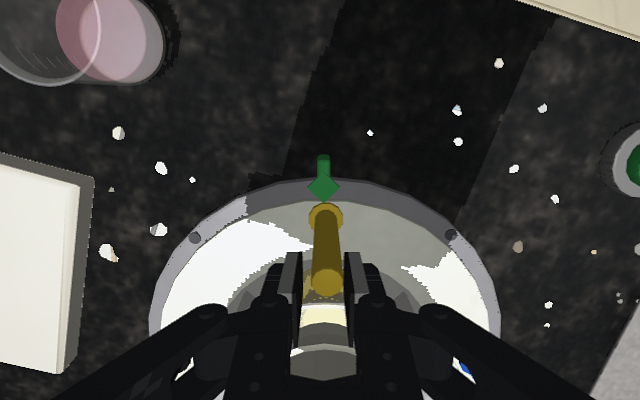

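Straddled as before (peg top at (326,282), pointer at (323,187)). Same 90° arc.

Request:
{"method": "send_rows", "body": {"jaw": [200,200,200,200,200,200,200,200,200,200,200,200,200,200,200,200,200,200,200], "offset": [[-0.00015,0.00565,0],[-0.0006,0.0113,0],[-0.0006,0.0113,0],[-0.0006,0.0113,0],[-0.0006,0.0113,0],[-0.0006,0.0113,0],[-0.0006,0.0113,0],[-0.0006,0.0113,0],[-0.0006,0.0113,0],[-0.0006,0.0113,0],[-0.0006,0.0113,0],[-0.0006,0.0113,0],[-0.0006,0.0113,0],[-0.0006,0.0113,0],[-0.0006,0.0113,0],[-0.00015,0.00565,0],[0,0,0],[0,-0.001,0],[0,0,0]], "turn": [[0,0,3],[0,0,6],[0,0,6],[0,0,6],[0,0,6],[0,0,6],[0,0,6],[0,0,6],[0,0,6],[0,0,6],[0,0,6],[0,0,6],[0,0,6],[0,0,6],[0,0,6],[0,0,3],[0,0,0],[0,0,0],[0,0,0]]}}

```text
time_s: 29.75
tool_pos: [523.1, 200.4, 48.2]
orientation: [-1.884, -2.514, 0.0]
force: [0.2, -0.2, 0.2]
width: 18.5
```

Request:
{"method": "send_rows", "body": {"jaw": [120,120,120,120,120,120,120,120], "offset": [[0,0,0],[0,0,0],[0,0,0],[0,0,-0.035],[0,0,-0.035],[0,0,0],[0,0,0],[0,0,0]], "turn": [[0,0,0],[0,0,0],[0,0,0],[0,0,0],[0,0,0],[0,0,0],[0,0,0],[0,0,0]]}}

```text
time_s: 30.55
tool_pos: [523.1, 200.4, 117.2]
orientation: [-1.885, -2.512, 0.002]
force: [0.3, 0.5, -0.7]
width: 45.1
```

```bash
python3 look.py w23|grep -v 'black'
python3 - <<'E'
from h import *
plan((505,405.5,120),(505,405.5,20))
im=capture('side');cv2.imwrite('pics/s23.png',cv2.resize(im[140:300,230:430],None,fx=4,fy=4,interpolation=2)[:600])
E
```

```text
[523.1 200.4 117.2] vel 0.0054
green ([129.0, 65.9], [109, 44, 41, 45, 1398]) [361.  252.3  26. ]
at [523.  200.4 117. ] yaw 106.2 tilt [-0.0017 -0.0004] w 45.5 t 30.6
-> (505, 405.5, 120) tool delta mm [202.   40.1  -3. ] n 5 per row m [0.0404, 0.008, -0.0006]
-> (505, 405.5, 20) tool delta mm [ -0.    0.2 100. ] n 3 per row m [-0.0, 0.0001, 0.0333]
```

View pics/s23.png

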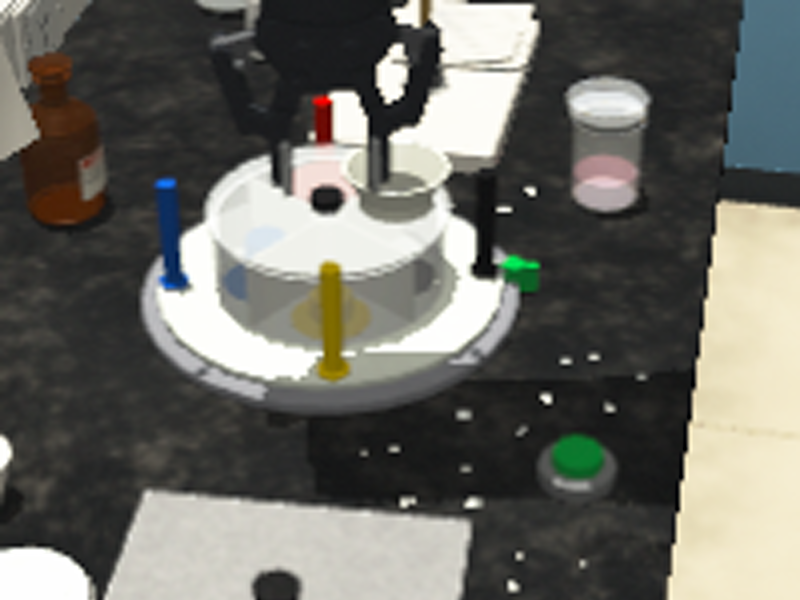

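Request:
{"method": "send_rows", "body": {"jaw": [120,120,120,120,120,120,120,120,120,120,120], "offset": [[0.04,0.008,0],[0.04,0.008,0],[0.04,0.008,0],[0.04,0.008,0],[0.041,0.008,0],[0,0,0.045],[0,0,0.045],[0,0,0.008],[0,0,0],[0,0,0],[0,0,0]], "turn": [[0,0,0],[0,0,0],[0,0,0],[0,0,0],[0,0,0],[0,0,0],[0,0,0],[0,0,0],[0,0,0],[0,0,0],[0,0,0]]}}

```text
time_s: 31.75
tool_pos: [507.1, 405.2, 22.2]
orientation: [1.885, 2.511, 0.004]
force: [-0.6, 0.8, -0.5]
width: 45.0
```

```bash
python3 look.py w24
python3 - <<'E'
from h import *
plan((505,405.5,-29))
E
```

```text
[507.1 405.2  22.2] vel 0.0076
green ([35.6, 379.8], [10, 361, 57, 39, 1474]) [361.7 265.9  26. ]
black ([42.4, 30.5], [36, 26, 13, 9, 66]) [354.3 467.8  25. ]
black ([24.9, 43.3], [20, 38, 11, 12, 86]) [346.9 460.   25. ]
black ([376.0, 152.1], [370, 140, 12, 27, 149]) [518.5 457.8  25. ]
black ([559.4, 186.0], [553, 181, 14, 10, 78]) [616.  467.6  25. ]
black ([401.0, 188.8], [382, 183, 35, 14, 257]) [537.3 443.2  25. ]
black ([535.0, 211.7], [527, 204, 15, 20, 102]) [610.2 451.3  25. ]
black ([322.3, 233.5], [298, 207, 49, 52, 1934]) [504.8 407.7  25. ]
black ([538.5, 234.9], [531, 230, 16, 12, 63]) [618.  439.7  25. ]
black ([240.5, 271.9], [232, 266, 17, 12, 130]) [467.  372.6  25. ]
black ([404.9, 272.0], [397, 266, 17, 12, 126]) [556.  398.3  25. ]
black ([500.9, 296.9], [489, 283, 25, 23, 194]) [614.6 398.7  25. ]
at [506.9 405.1  22. ] yaw 106.2 tilt [0.0024 0.0015] w 45.2 t 31.8
-> (505, 405.5, -29) tool delta mm [ 0.9 -1.9 51. ] n 2 per row m [0.0004, -0.0009, 0.0255]
```

View pics/w24.png

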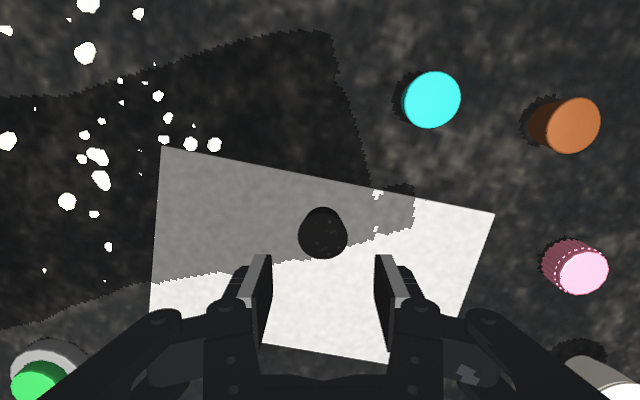

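Request:
{"method": "send_rows", "body": {"jaw": [120,120,120,120,255,255,255,255,255,255,255,255,255,255,255], "offset": [[0.001,-0.0005,0.03],[0,0,0.015],[0,0,0.005],[0,0,0],[0,0,0],[0,0,0],[0,0,0],[0,0,0],[0,0,0],[0,0,-0.02],[0,0,-0.045],[0,0,-0.045],[0,0,-0.04],[0,0,0],[0,0,0]], "turn": [[0,0,0],[0,0,0],[0,0,0],[0,0,0],[0,0,0],[0,0,0],[0,0,0],[0,0,0],[0,0,0],[0,0,0],[0,0,0],[0,0,0],[0,0,0],[0,0,0],[0,0,0]]}}

```text
time_s: 33.3
tool_pos: [505.7, 405.9, 121.4]
orientation: [1.885, 2.512, 0.004]
force: [0.2, -1.3, -1.4]
width: 24.0
```

```bash
python3 look.py w25|grep -v black; python3 -c "
from h import *
plan((508,85.5,120),(508,85.5,80))"
```

```text
[505.7 405.9 121.4] vel 0.0449
green ([123.8, 302.0], [106, 285, 38, 34, 935]) [361.9 257.7  26. ]
at [505.  405.5 120.1] yaw 106.2 tilt [0.0002 0.0002] w 23.6 t 33.35
-> (508, 85.5, 120) tool delta mm [-308.1  -86.6    0. ] n 7 per row m [-0.044, -0.0124, 0.0]
-> (508, 85.5, 80) tool delta mm [-0. -0. 40.] n 1 per row m [-0.0, -0.0, 0.04]
```

View pics/w25.png

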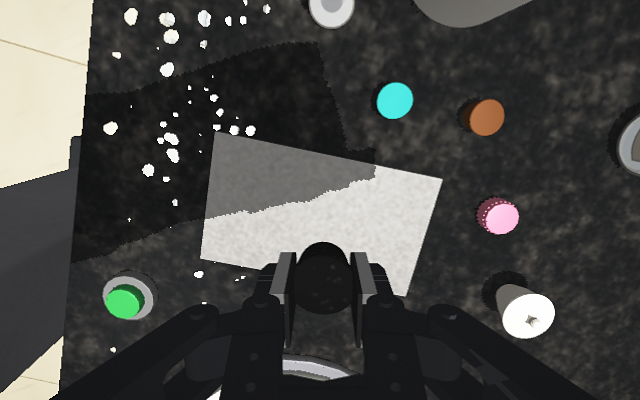

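Stopper held at (323,280); the mat is now empty. Carry it over the chute.

Request:
{"method": "send_rows", "body": {"jaw": [255,255,255,255,255,255,255,255,255,255], "offset": [[-0.044,-0.0125,0],[-0.044,-0.0125,0],[-0.044,-0.0125,0],[-0.044,-0.0125,0],[-0.044,-0.0125,0],[-0.044,-0.012,0],[-0.044,-0.012,0],[0,0,0],[0,0,0],[0,0,0]], "turn": [[0,0,0],[0,0,0],[0,0,0],[0,0,0],[0,0,0],[0,0,0],[0,0,0],[0,0,0],[0,0,0],[0,0,0]]}}

```text
time_s: 34.35
tool_pos: [507.7, 86.4, 119.5]
orientation: [-1.884, -2.512, 0.001]
force: [0.1, 0.8, -0.2]
width: 23.7
```

```bash
python3 look.py w26|grep -v black; python3 -c "
from h import *
plan((508,85.5,80))"
```

```text
[507.7  86.4 119.5] vel 0.0174
at [507.8  86.6 119.6] yaw 106.3 tilt [-0.0009  0.0002] w 23.5 t 34.4
-> (508, 85.5, 80) tool delta mm [-1.2 -0.1 39.6] n 1 per row m [-0.0012, -0.0001, 0.0396]
```

View pics/w26.png

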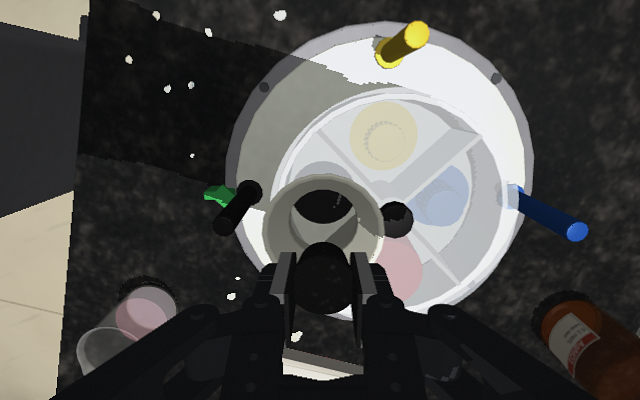

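Request:
{"method": "send_rows", "body": {"jaw": [255,255,255,120,120,120,120,120,120,120,120,120], "offset": [[-0.001,0,0.039],[0,0,0],[0,0,0],[0,0,0],[0,0,0],[0,0,0],[0,0,0],[0,0,-0.02],[0,0,-0.025],[0,0,0],[0,0,0],[0,0,0]], "turn": [[0,0,0],[0,0,0],[0,0,0],[0,0,0],[0,0,0],[0,0,0],[0,0,0],[0,0,0],[0,0,0],[0,0,0],[0,0,0],[0,0,0]]}}

```text
time_s: 35.6
tool_pos: [508.0, 84.6, 125.5]
orientation: [-1.885, -2.512, 0.001]
force: [0.5, 0.6, 0.1]
width: 45.1
```

```bash
python3 look.py w27|grep -v black
python3 - <<'E'
from h import *
im=cv2.imread('pics/w27.png');cv2.imwrite('pics/w27c.png',cv2.resize(im[0:320,180:560],None,fx=1.85,fy=1.85,interpolation=2))
im=capture('top');cv2.imwrite('pics/t27.png',im)
im=capture('side');cv2.imwrite('pics/s27.png',cv2.resize(im[150:310,230:430],None,fx=4,fy=4,interpolation=2)[:600])
E
```

```text
[508.   84.6 125.5] vel 0.0064
```

View pics/w27c.png

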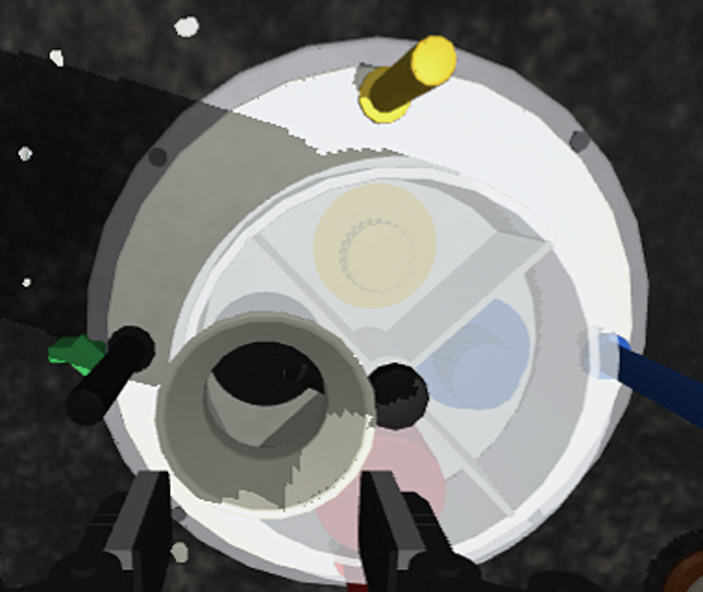

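View pics/s27.png

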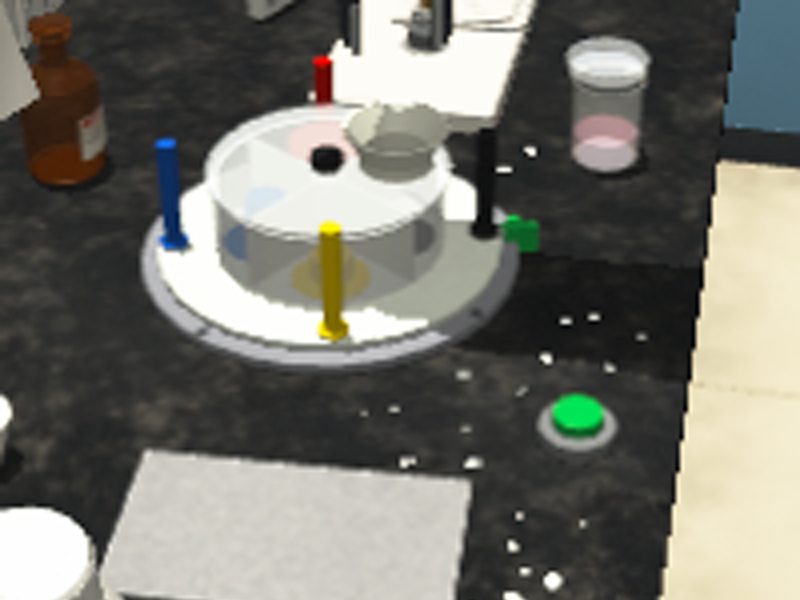

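View pics/t27.png

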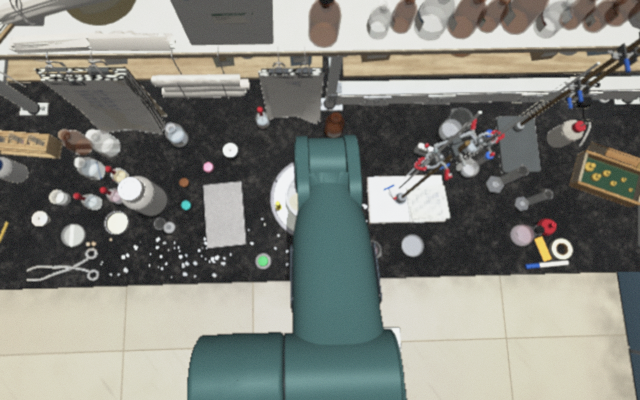

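Request:
{"method": "send_rows", "body": {"jaw": [120,120,120,120,120,120,120,120,120,120,120,120,120,120,120,120], "offset": [[0,0,0],[0,0,0],[0,0,0],[0,0,0],[0,0,0],[0,0,0],[0,0,0],[0,0,0],[0,0,0],[0,0,0],[0,0,0],[0.03,0,0],[0.03,-0.001,0],[0,0,0.025],[0,0,0],[0,0,0]], "turn": [[0,0,-8.5],[0,0,-8.5],[0,0,-8.5],[0,0,-8.5],[0,0,-8.5],[0,0,-8.5],[0,0,-8.5],[0,0,-8.5],[0,0,-8.5],[0,0,-8.5],[0,0,-5],[0,0,0],[0,0,0],[0,0,0],[0,0,0],[0,0,0]]}}

```text
time_s: 37.35
tool_pos: [451.1, 67.0, 101.2]
orientation: [0.443, -3.109, -0.0]
force: [0.0, -0.5, -0.1]
width: 45.0
```

```bash
python3 look.py w28|grep -v black; python3 -c "
from h import *
plan((450.6,66.6,48))"
```

```text
[451.1  67.  101.2] vel 0.0266
green ([597.9, 151.2], [576, 131, 44, 41, 1372]) [358.7 247.1  26. ]
at [451.6  67.  101.6] yaw -163.8 tilt [0.0001 0.    ] w 45.0 t 37.4
-> (450.6, 66.6, 48) tool delta mm [ 1.1 -0.1 53.6] n 2 per row m [0.0005, -0.0001, 0.0268]
```

View pics/w28.png

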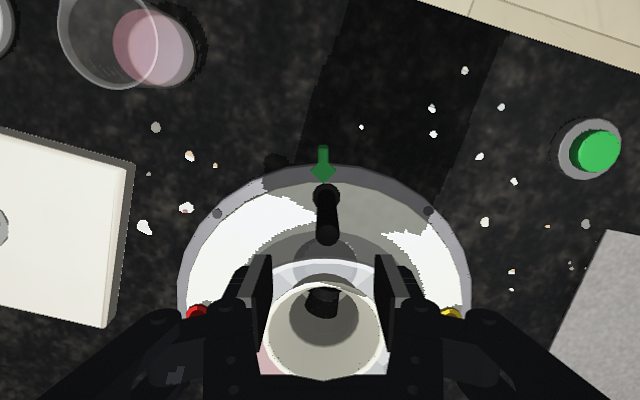

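Request:
{"method": "send_rows", "body": {"jaw": [120,120,120,200,200,200,200], "offset": [[0.0005,0,0.03],[0,0,0.023],[0,0,0],[0,0,0],[0,0,0],[0,0,0],[0,0,0]], "turn": [[0,0,0],[0,0,0],[0,0,0],[0,0,0],[0,0,0],[0,0,0],[0,0,0]]}}

```text
time_s: 38.1
tool_pos: [451.1, 66.8, 48.8]
orientation: [-0.443, 3.109, -0.0]
force: [-0.0, 0.1, 0.7]
width: 18.7
```

Request:
{"method": "send_rows", "body": {"jaw": [200,200,200,200,200,200,200,200,200,200,200,200,200,200,200,200,200,200,200], "offset": [[-0.00015,0.00565,0],[-0.0006,0.0113,0],[-0.0006,0.0113,0],[-0.0006,0.0113,0],[-0.0006,0.0113,0],[-0.0006,0.0113,0],[-0.0006,0.0113,0],[-0.0006,0.0113,0],[-0.0006,0.0113,0],[-0.0006,0.0113,0],[-0.0006,0.0113,0],[-0.0006,0.0113,0],[-0.0006,0.0113,0],[-0.0006,0.0113,0],[-0.0006,0.0113,0],[-0.00015,0.00565,0],[0,0,0],[0,-0.001,0],[0,0,0]], "turn": [[0,0,3],[0,0,6],[0,0,6],[0,0,6],[0,0,6],[0,0,6],[0,0,6],[0,0,6],[0,0,6],[0,0,6],[0,0,6],[0,0,6],[0,0,6],[0,0,6],[0,0,6],[0,0,3],[0,0,0],[0,0,0],[0,0,0]]}}

```text
time_s: 40.0
tool_pos: [522.8, 200.3, 48.3]
orientation: [-1.884, -2.514, 0.0]
force: [0.5, 0.3, 0.3]
width: 18.6
```

Request:
{"method": "send_rows", "body": {"jaw": [120,120,120,120,120,120,120,120], "offset": [[0,0,0],[0,0,0],[0,0,0],[0,0,-0.035],[0,0,-0.035],[0,0,0],[0,0,0],[0,0,0]], "turn": [[0,0,0],[0,0,0],[0,0,0],[0,0,0],[0,0,0],[0,0,0],[0,0,0],[0,0,0]]}}

```text
time_s: 40.8
tool_pos: [522.7, 200.4, 117.2]
orientation: [-1.885, -2.512, 0.002]
force: [-0.0, 0.2, -0.2]
width: 45.1
```

```bash
python3 look.py w29|grep -v 'black'
python3 - <<'E'
from h import *
im=capture('side');cv2.imwrite('pics/s29.png',cv2.resize(im[140:300,230:430],None,fx=4,fy=4,interpolation=2)[:600])
E
```

```text
[522.7 200.4 117.2] vel 0.0056
green ([129.3, 66.0], [109, 44, 42, 45, 1398]) [360.9 252.2  26. ]
```

View pics/s29.png

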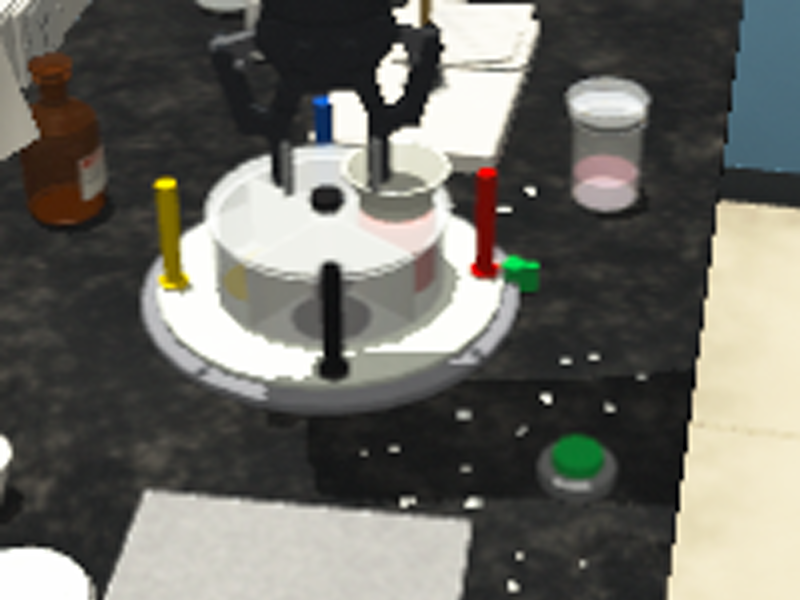

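View pics/w29.png

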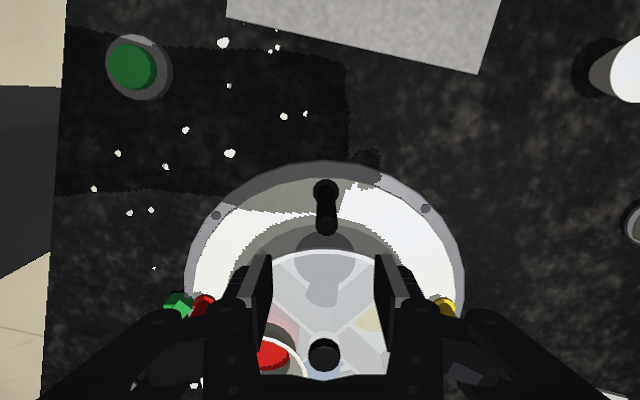

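```bash
python3 -c "
from h import *
plan((360,252.8,117),(360,252.8,30))"
```

```text
at [522.7 200.3 117. ] yaw 106.2 tilt [-0.0018 -0.0004] w 45.0 t 40.9
-> (360, 252.8, 117) tool delta mm [  95.9 -141.5    0.3] n 4 per row m [0.024, -0.0354, 0.0001]
-> (360, 252.8, 30) tool delta mm [-0.   0.2 87. ] n 2 per row m [-0.0, 0.0001, 0.0435]
```

Request:
{"method": "send_rows", "body": {"jaw": [255,255,255,255,255,255,255,255,255], "offset": [[0.024,-0.035,0],[0.024,-0.035,0],[0.024,-0.035,0],[0.024,-0.036,0],[0,0,0],[0,0,0.04],[0,0,0.03],[0,0,0],[0,0,0]], "turn": [[0,0,0],[0,0,0],[0,0,0],[0,0,0],[0,0,0],[0,0,0],[0,0,0],[0,0,0],[0,0,0]]}}

```text
time_s: 41.8
tool_pos: [361.0, 253.0, 48.3]
orientation: [-1.886, -2.512, 0.002]
force: [0.4, -0.8, -0.3]
width: -0.1
```

```bash
python3 look.py w30|grep -v 'black'
python3 - <<'E'
from h import *
plan((360,252.8,-7))
im=capture('top');cv2.imwrite('pics/t30.png',cv2.resize(im[130:290,160:360],None,fx=4,fy=4,interpolation=2)[:600])
im=capture('side');cv2.imwrite('pics/s30.png',cv2.resize(im[140:300,230:430],None,fx=4,fy=4,interpolation=2)[:600])
E
```

```text
[361.  253.   48.3] vel 0.0315
green ([320.3, 219.3], [296, 195, 49, 49, 1823]) [357.7 254.5  26. ]
at [361.7 253.4  49. ] yaw 106.2 tilt [0.0004 0.0002] w -0.1 t 41.85
-> (360, 252.8, -7) tool delta mm [-0.1 -1.8 56. ] n 2 per row m [-0.0, -0.0009, 0.028]
```

View pics/t30.png

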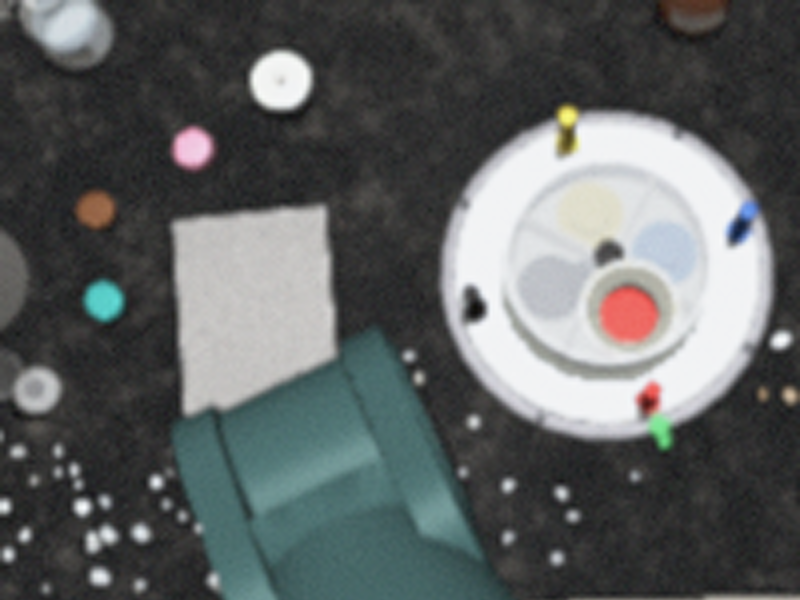

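View pics/s30.png

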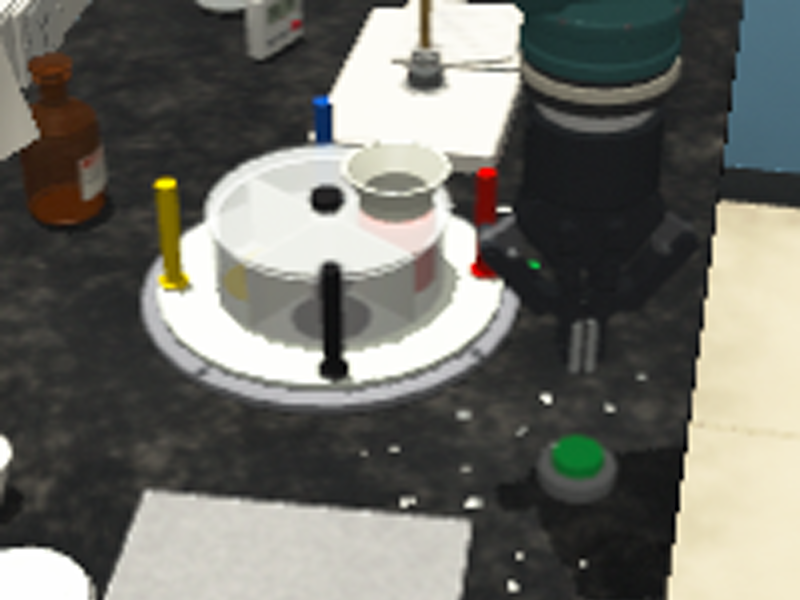

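View pics/w30.png

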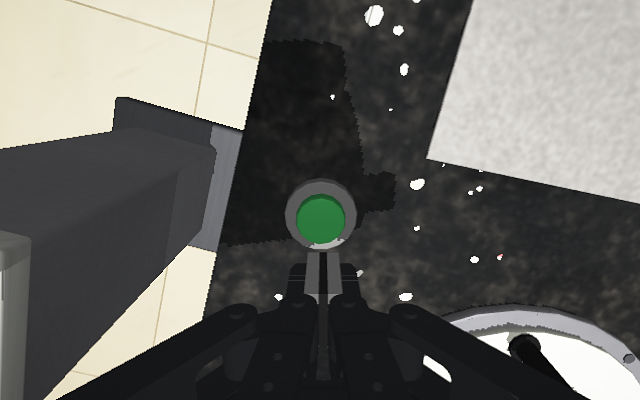

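Run:
```python
from h import *
T=cam('top');S=cam('side')
f=lambda u,v,ox,oy:((u+.5)/4-.5+ox,(v+.5)/4-.5+oy)
P={n:tri(T,f(*a,160,130),S,f(*b,230,140)) for n,a,b in[('R',(652,389),(486,172)),('B',(749,209),(321,100)),('Y',(568,113),(166,182)),('K',(469,293),(331,266))]}
for k,v in P.items(): print(k,v[0].round(1),round(v[1],1))
A=np.mean([P[k][0][:2] for k in P],0);idx=A+108*np.array([426.8-A[0],61.1-A[1]])/np.hypot(426.8-A[0],61.1-A[1])
print(A,idx)
th=[np.degrees(np.arctan2(*(P[k][0][:2]-A)[::-1]))%360 for k in'RKYB'];print(th)
```

```text
R [449.3  70.2 101.5] 1.1
B [583.   -6.9 100.7] 2.2
Y [658.4 126.2 101.4] 1.2
K [523.8 202.9 102. ] 1.0
[553.6249449   98.10745051] [449.9486464   67.85476253]
[np.float64(194.97683276200974), np.float64(105.87400200970032), np.float64(15.026849405208557), np.float64(285.62120544410686)]
```

Request:
{"method": "send_rows", "body": {"jaw": [255,255,255,255,255], "offset": [[0,-0.001,0.03],[0,0,0.02],[0,0,0],[0,0,0],[0,0,0]], "turn": [[0,0,0],[0,0,0],[0,0,0],[0,0,0],[0,0,0]]}}

```text
time_s: 42.45
tool_pos: [361.1, 253.4, -0.6]
orientation: [1.885, 2.512, 0.003]
force: [-0.8, -0.1, -0.1]
width: -0.2
```

Request:
{"method": "send_rows", "body": {"jaw": [255,255,255,255], "offset": [[0,0,0.003],[0,0,0.003],[0,0,0],[0,0,0]], "turn": [[0,0,0],[0,0,0],[0,0,0],[0,0,0]]}}

```text
time_s: 42.85
tool_pos: [360.1, 253.0, -7.9]
orientation: [-1.886, -2.513, 0.0]
force: [-0.2, -0.1, -0.4]
width: 0.0
```

```bash
python3 look.py w31|grep -v 'black'
python3 - <<'E'
from h import *
print(get_state()['force'])
im=capture('side');cv2.imwrite('pics/s31.png',cv2.resize(im[200:290,330:430],None,fx=6,fy=6,interpolation=2)[:600])
E
```

```text
[360.1 253.   -7.9] vel 0.0018
green ([321.3, 245.2], [290, 226, 64, 42, 1511]) [355.5 261.9  26. ]
[-0.65961171 -0.18749113  0.03611847]
```

View pics/s31.png

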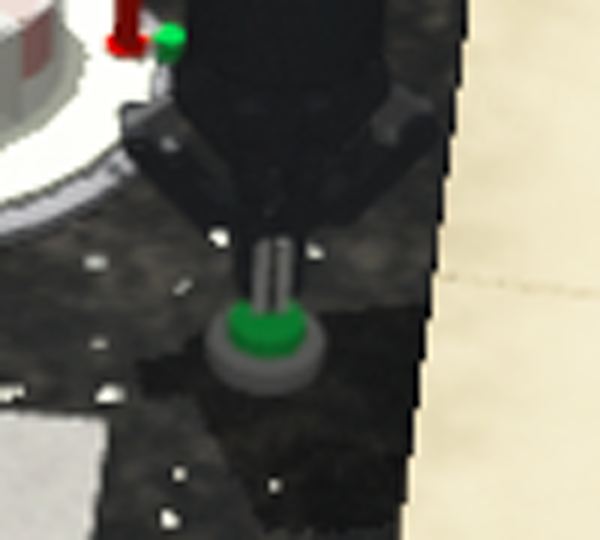

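Tips just above the button (side crop, tip at about (270,310)), no contact yet. I'll press in small steps.

Request:
{"method": "send_rows", "body": {"jaw": [255,255,255,255], "offset": [[0,0,0.002],[0,0,0.002],[0,0,0],[0,0,0]], "turn": [[0,0,0],[0,0,0],[0,0,0],[0,0,0]]}}

```text
time_s: 43.35
tool_pos: [360.1, 252.9, -12.0]
orientation: [-1.886, -2.513, 0.0]
force: [0.0, 0.2, -0.1]
width: -0.2
```

Request:
{"method": "send_rows", "body": {"jaw": [255,255,255,255], "offset": [[0,0,0.002],[0,0,0.001],[0,0,0],[0,0,0]], "turn": [[0,0,0],[0,0,0],[0,0,0],[0,0,0]]}}

```text
time_s: 43.75
tool_pos: [360.1, 253.0, -14.9]
orientation: [-1.886, -2.513, 0.0]
force: [-0.3, -0.6, 0.3]
width: -0.1
```

Request:
{"method": "send_rows", "body": {"jaw": [255,255,255,255], "offset": [[0,0,0.001],[0,0,0.001],[0,0,0],[0,0,0]], "turn": [[0,0,0],[0,0,0],[0,0,0],[0,0,0]]}}

```text
time_s: 44.15
tool_pos: [360.2, 253.0, -16.9]
orientation: [1.886, 2.513, 0.0]
force: [0.1, -0.0, 2.5]
width: 0.2
```

Contact now (2.5 N up). Continue.

Request:
{"method": "send_rows", "body": {"jaw": [255,255,255,255,255], "offset": [[0,0,0.002],[0,0,0.002],[0,0,0],[0,0,0],[0,0,0]], "turn": [[0,0,0],[0,0,0],[0,0,0],[0,0,0],[0,0,0]]}}

```text
time_s: 44.65
tool_pos: [360.2, 253.0, -20.9]
orientation: [1.886, 2.513, 0.0]
force: [-0.4, 0.2, 4.2]
width: 0.3
```

Request:
{"method": "send_rows", "body": {"jaw": [255,255,255,255], "offset": [[0,0,0.001],[0,0,0.001],[0,0,0],[0,0,0]], "turn": [[0,0,0],[0,0,0],[0,0,0],[0,0,0]]}}

```text
time_s: 45.05
tool_pos: [360.4, 253.1, -21.8]
orientation: [1.885, 2.512, 0.002]
force: [-7.9, -3.8, 36.4]
width: -0.2
```

Request:
{"method": "send_rows", "body": {"jaw": [255,255,255,255,255,255,255,255], "offset": [[0,0,-0.01],[0,0,-0.03],[0,0,-0.04],[0,0,-0.045],[0,0,-0.045],[0,0,0],[0,0,0],[0,0,0]], "turn": [[0,0,0],[0,0,0],[0,0,0],[0,0,0],[0,0,0],[0,0,0],[0,0,0],[0,0,0]]}}

```text
time_s: 45.85
tool_pos: [359.5, 252.7, 146.0]
orientation: [-1.885, -2.512, 0.002]
force: [0.3, 0.1, -0.5]
width: -0.1
```

```bash
python3 look.py w32|grep -v 'black'
python3 - <<'E'
from h import *
print(get_state()['force'])
im=capture('top');cv2.imwrite('pics/t32.png',cv2.resize(im[130:290,160:360],None,fx=4,fy=4,interpolation=2)[:600])
im=capture('side');cv2.imwrite('pics/s32.png',cv2.resize(im[140:300,230:430],None,fx=4,fy=4,interpolation=2)[:600])
S=cam('side');print(blobs(im,'green'))
E
```

```text
[359.5 252.7 146. ] vel 0.0092
green ([322.9, 183.3], [306, 167, 34, 34, 902]) [357.9 253.4  26. ]
[-0.40521626 -0.92712313 -0.23669293]
[([359.9, 207.6], [355, 204, 10, 9, 60]), ([374.0, 253.6], [368, 248, 13, 12, 120])]
```

View pics/s32.png

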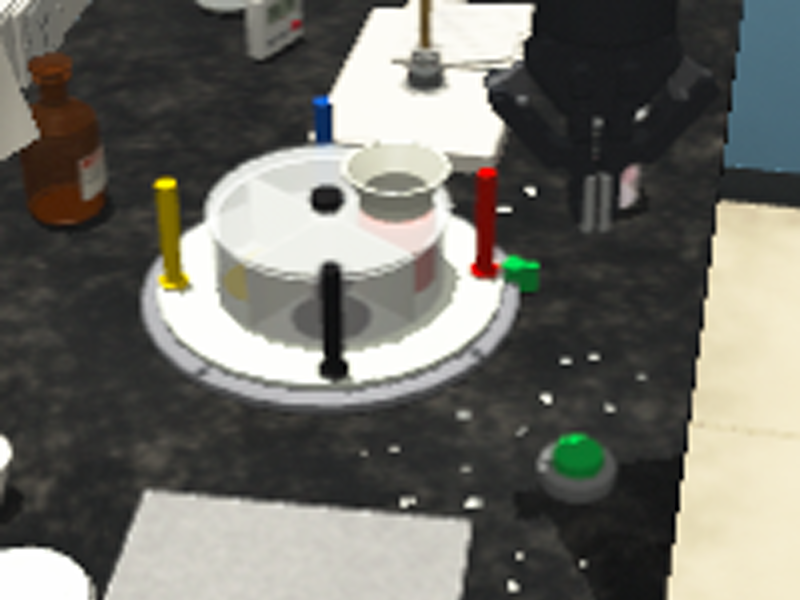

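View pics/w32.png

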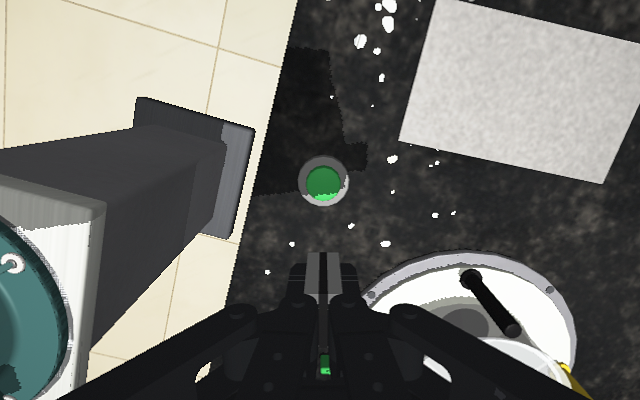

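View pics/t32.png

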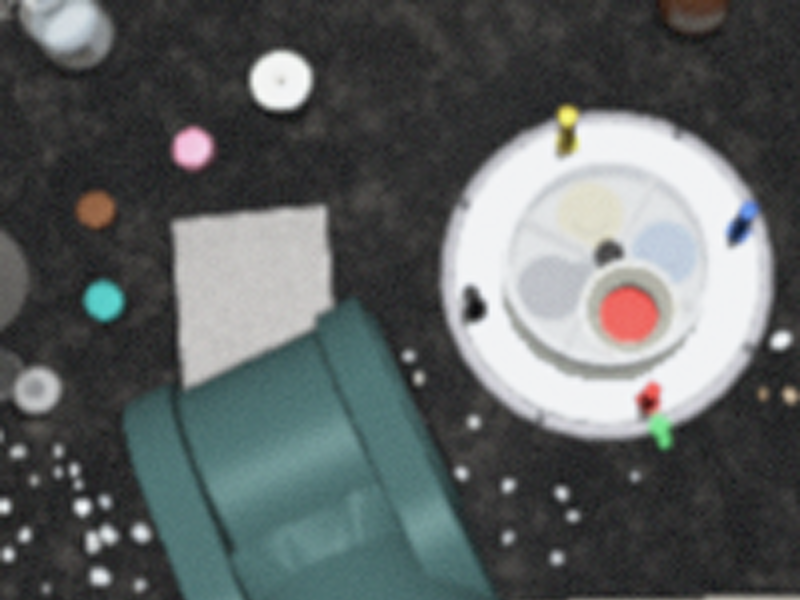

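```bash
python3 -c "
from rig import *
print(sign_off())"
```

```text
the job is handed in; nothing more can be done
None
```

I sorted all four closures on the mat (two blue caps, one yellow cap, one black stopper), turned red to the pointer, pressed the start button, and handed in at about 46 s. The sign-off gives no verdict, so what follows rests on my own checks.

**Sorting:** Each closure was dropped through the chute with its own colour at the pointer. I turned the turntable 90° clockwise between colours. The pictures show the mat empty and the caps in their compartments. The two blue caps looked stacked after the drop, which is well below the height limit. The stopper showed only as a dark shape in the black compartment.

**Red peg:** The top and side views put it about 1–2 mm off the index point, against a 12 mm limit, and the red plug fills the chute.

**Button:** Contact began near 2.5 N, and it hit its stop after about 5–6 mm, peaking at 36 N. After I lifted away it was back at its starting pixel position to within half a pixel. The beaker, glass dish and crucible were never approached.

**What disagreed:**
- **Fingertips:** The real fingertips sat about 32 to 40 mm behind the reported tool point, not at it as the text says. My first grasp closed above the blue cap without touching it. I then worked from heights measured in the side and wrist views.
- **Wrist camera:** Its early readings were 3–4 mm off because the arm was still settling. They agreed after I added still rows before each picture.

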